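# Dock the data loggers and start the read-out

## Robot

A 6-joint arm with a two-finger parallel gripper is mounted at the origin on a cart in front of the work surface, level with it; the furniture and walls round the work are solid. World frame = base frame: x ahead of the robot, y to its left, z up, the work surface at z = 0. Lengths are in mm, angles in rad, forces in N, time in s.
With the tool pointing down it reaches from about 375 to 975 mm from the base axis. Payload 3.8 kg.
Tool frame: the origin (TCP) lies midway between the tips of the shut fingers; the grasp point (between the pads) lies 19 mm behind it; z points along the fingers, y is the direction in which the jaws open and shut (so a half turn about z gives the same grasp; the last joint's range is limited). The gripper opens to 85 mm and grips with 20 to 120 N. Pads are 22 mm wide; open, the fingers measure 114 mm over their backs; the gripper's body (76 mm by 85 mm) begins 54 mm behind the grasp point. The pads swing forward as they close: fully open they stand 13 mm farther back than shut.
Start: joints at [-1.374, 0.264, 1.604, -0, 1.274, -0.037], TCP at [156.376, -656.631, 231.28] pointing down, gripper open.
Joint ranges: [-2.63, 2.63], [-0.94, 2.18], [0.31, 2.57], [-1.31, 4.45], [0, 2.66], [-2.55, 2.55]. Speed limits (rad/s): [2.57, 2.57, 3.14, 3.14, 3.14, 3.14].

## Interface

Orientations are given as a unit quaternion [x, y, z, w].
In Python, from station import env, viewer gives the robot as it stands.
- The arm moves only by the tool drive_tool, never from a script. Its argument "commands" is a list of rows, each an object with "fingers": the closure, from 0 (fully open) to 1 (shut); "travel": the shift along the tool's x, y, z in m, a list of three; "twist": the turn, a rotation vector about the tool's x, y, z in rad, a list of three. In form: [{"fingers": fingers, "travel": [dx, dy, dz], "twist": [wx, wy, wz]}, ...]. A call has 1 to 12 rows; each row is the pose to reach, as a shift and turn from the pose measured when the call began, along the tool's axes at that moment; what a row does not reach only later rows make up. A row lasts 1/8 s, in which the tool goes at most 62.5 mm and 10.7 degrees, less where a joint would pass 70% of its speed; a pose out of reach is approached as far as the arm can. A call with a gripper value outside its range is refused whole. The fingers move at their own pace and stop on an object; "grip_force" is the grip in N (left out, the last holds). Time passes only in rows, so rows that repeat a pose let the fingers close. It gives the time, the measured TCP pose, the force and the opening at its end, in the units of the state.
- env.state(): the state, without advancing time (a new reading comes with each control period).
- viewer.read_camera(name): name is "side" or "top" or "wrist"; returns the picture (400x640x3 uint8, red, green, blue); there is no depth.
- viewer.calibration(name): a dict with "fov_y" (degrees; the focal length in pixels is half the picture's height over the tangent of half this angle, whatever the lens; pixels are square), "cx", "cy" (the principal point, pixels), "world_from_camera" (4x4, takes a point from camera to world coordinates); the wrist camera has in their place "hand_eye" (4x4, takes a point from camera to tool coordinates, whose origin is the TCP and whose axes are the flange's). Camera axes: x right, y down, z forward; pixel columns grow to the right and rows downward; lengths in mm; the calibration is good to about 2 mm. The wrist camera is an equidistant fisheye: a pixel r from the principal point sees the ray r / f radians off the axis. A picture is of the moment at which its call begins: read the wrist's pose just before it. calibration takes no time and is no camera call.
- env.close_job(): hands the job in, once; it reports no verdict.
Trained networks look in the newest picture that a camera, given by its name, has taken for a name from the list of things; names that differ only in an ending like _2 or _b are one class to them, and where a whole thing is asked for, a point or a joint stands for the part that bears it (a point fixed in the world has none). Each returns a list of dicts, best first, with "conf" (0 to 1); they miss things now and then, are a little off and sometimes report something else, mostly with a low value. They report only what shows in the picture. A call takes as long as a camera call. They do not tell look-alikes from the thing itself.
- viewer.masks_of(camera, query): "pixels" (400x640 bool, what is visible of it) and "rect" ([left, top, right, bottom] in pixels, round what is visible of it).
The state is a dict: "time": time; "q": joint angles; "qvel": joint speeds; "joint_torque": joint torques, N m; "tcp_pos": TCP position; "ee_rot": TCP orientation; "ft_force": force on the tool from outside, world axes, zero at the start; "moment": the same for the moment, N m; "grip_width": finger opening in mm.
Only numpy, scipy, OpenCV 4.12 (cv2) and the standard library are available. Lean on these libraries where they do the work, as an engineer would, in place of code of your own. Each camera call takes 0.05 s, during which the arm holds its last target.

## Task

Lift the dust cover off the dock by its wire handle and hang it by that handle on the double hook. Then dock every data logger from the rack, nose first and pushed fully home, one in each port; the rack only leaves the nose to hold, so each will need laying down on the bench and taking again by its body. When all are docked, roll the thumbwheel on top of the dock away from the robot up to its stop to start the read-out; leave the beaker and the wash bottle alone.

Things in the scene. Friction and masses are not known exactly. Their poses are not given: they have to be found in the camera images.
- dock: white read-out dock, fixed, 78 mm deep, 240 wide, 60.5 high. Origin on the bench, middle of the front face's lower edge; x into the dock, y left, z up. Ports in the face at y = -80, 0, +80 mm. Before each a support rail 20 mm wide, 14 high, from 8 to 59 mm before the face, front end sloped: a body lying on it has its nose 2 mm below the port centre. The dust cover stands in the 8 mm gap between face and rails.
- rack: fixed rack with clear roof, 100 mm deep, 205 wide, 61 high. Origin on the bench, middle of the open front's lower edge; x points into it; it opens to -x, the robot's left. Sleeves at y = -70, 0, +70 mm, 41 wide, floor 16 and roof underside 55 mm above the bench, back 94 mm in. Loggers lie inside, noses out (logger x against rack x), shoulders within 5 mm of the front.
- hook_mid (a point): double hook on a fixed stand: two level steel prongs 8 mm thick along this point's x, at y = -30 and +30 mm. The point is between them, at their upper surface, 200 mm above the bench, mid trough. Free ends at -x: upturned tips, 22 to 34 mm before the point, 14 mm higher than the prongs' upper surface. Uprights at x = +75 mm, open space between them.
- cover_handle (a point): dust cover, 180 g: aluminium panel 200 mm wide (y), 6 thick (x), 56 high, steel bail handle above. Point: middle of the handle's level round bar (8 mm thick, 100 mm long along y), 112 mm above the panel's lower edge; legs at y = -50 and +50; window between bar and panel 52 mm high. z up the panel. Starts standing before the dock's ports, hiding them.
- wheel_top (a point): top of the dock's edge thumbwheel, 9 mm above the dock's top, where it pokes out of a narrow slot; 70 mm above the bench. Wheel radius 28 mm, 14 mm wide, axle along this point's y; the rim's top moves along x (+x, away from the robot, as the joint grows). Fixed to the dock, does not turn.
- start_wheel (a joint): turn of the thumbwheel, 0 to 1.6 rad (stop); grows as the top of its rim is rolled away from the robot. Stays where left; needs about 1 N along the rim. Ribbed, with one white mark.
- beaker: plastic beaker 70 x 75 x 100 mm behind the work; origin under its middle, z up. Leave it.
- wash: white wash bottle 67 x 95 x 183 mm; origin at its underside, z up. Leave it.
- port0 (a point): centre of the mouth of a square port of the dock, in the plane of the front face, 34 mm above the bench: 28.5 mm wide and high, 68 mm deep, x axis pointing into the dock. A logger is home when its shoulder meets the face, its body centre then 42 mm before this point.
- logger0_mid (a point): data logger (2 or 3 are present), 160 g: white body 84 x 36 x 36 mm with ribs near the tail, and on its centre line a square steel nose 24 mm wide, 60 mm long, tip tapered to 17 mm. Point: centre of the body, 18 mm above its underside; x along the nose: shoulder at +42, tip at +102, tail at -42 mm; z up. Starts in a rack sleeve, only the nose out. None before any grasp: absent.
- logger0_tip (a point): end of the nose of logger0, on its centre line, 102 mm from the centre of its body; 60 mm inside the dock's face when it is home.
- port1 (a point): centre of the mouth of a square port of the dock, in the plane of the front face, 34 mm above the bench: 28.5 mm wide and high, 68 mm deep, x axis pointing into the dock. A logger is home when its shoulder meets the face, its body centre then 42 mm before this point.
- logger1_mid (a point): data logger (2 or 3 are present), 160 g: white body 84 x 36 x 36 mm with ribs near the tail, and on its centre line a square steel nose 24 mm wide, 60 mm long, tip tapered to 17 mm. Point: centre of the body, 18 mm above its underside; x along the nose: shoulder at +42, tip at +102, tail at -42 mm; z up. Starts in a rack sleeve, only the nose out. None before any grasp: absent.
- logger1_tip (a point): end of the nose of logger1, on its centre line, 102 mm from the centre of its body; 60 mm inside the dock's face when it is home.
- port2 (a point): centre of the mouth of a square port of the dock, in the plane of the front face, 34 mm above the bench: 28.5 mm wide and high, 68 mm deep, x axis pointing into the dock. A logger is home when its shoulder meets the face, its body centre then 42 mm before this point.
- logger2_mid (a point): data logger (2 or 3 are present), 160 g: white body 84 x 36 x 36 mm with ribs near the tail, and on its centre line a square steel nose 24 mm wide, 60 mm long, tip tapered to 17 mm. Point: centre of the body, 18 mm above its underside; x along the nose: shoulder at +42, tip at +102, tail at -42 mm; z up. Starts in a rack sleeve, only the nose out. None before any grasp: absent.
- logger2_tip (a point): end of the nose of logger2, on its centre line, 102 mm from the centre of its body; 60 mm inside the dock's face when it is home.
Mind the look-alikes: they are no part of the job. What is shaped like the part that bears logger1_mid but yellow is not meant.

How it is judged:
By the outcome, as a careful person would: the job done as asked, in the order asked, and still so for the second after the job is handed in, with the robot touching nothing.
Of logger0, logger1, logger2 only 2 to 3 are there at a start; the rules pass over those that are not, and their reading is None.
At some moment in a run one of logger0, logger1, logger2 may be knocked a few centimetres aside while the robot is not near it.
It also fails if it takes over 210 s, if anything falls off the work surface, if the arm or the gripper's body presses on something with over 40 N, if the wrist force passes 120 N, or if a joint passes its speed limit or range.

## Working session

There is one attempt and no reset: what is moved stays moved. The work goes in short steps, Python scripts to look and compute and a tool call to move; the robot and the scene stay as the last step left them, time stands still between calls to the robot, and variables do not carry over. Pictures are saved under pics/ and viewed, and the job is handed in when it is done.

Besides the shell and the picture viewer there is one more tool, called after "Request:" as name(argument=value, ...), one argument or row to a line, values as JSON. drive_tool: Moves the arm, as the interface text tells. Its arguments: {"type":"object","properties":{"commands":{"type":"array"},"grip_force":{"type":"number"}},"required":["commands"]}

```bash
ls; mkdir -p pics; python3 - <<'E'
from station import env, viewer
import cv2, numpy as np
np.set_printoptions(precision=4,suppress=True)
print(env.state())
for n in ["side","top","wrist"]:
    c=viewer.calibration(n);print(n,c)
    im=viewer.read_camera(n);cv2.imwrite(f"pics/{n}0.png",im[...,::-1])
E
```

```text
pics
{'time': 0.0, 'q': array([-1.3739,  0.2648,  1.6054, -0.    ,  1.2737, -0.0369]), 'qvel': array([ 0.    , -0.0004,  0.0019,  0.0005, -0.0005,  0.0007]), 'joint_torque': array([ -0.002 , -51.5107, -36.731 ,  -0.0003,   0.013 ,  -0.    ]), 'tcp_pos': array([ 156.2139, -655.9078,  229.9424]), 'ee_rot': array([ 0.9932,  0.1166, -0.0001, -0.0011]), 'ft_force': array([ 0.0004, -1.184 , -0.0178]), 'moment': array([-0.0094,  0.0017,  0.0348]), 'grip_width': 85.70321674170538}
side {'fov_y': 54.988602169390056, 'cx': 319.56261237249356, 'cy': 198.3862860378547, 'world_from_camera': array([[ -0.8841,  -0.2838,   0.3713, 132.2208],
       [ -0.4673,   0.5204,  -0.7147, 804.9204],
       [  0.0096,  -0.8054,  -0.5927, 833.3093],
       [  0.    ,   0.    ,   0.    ,   1.    ]])}
top {'fov_y': 47.83659378052785, 'cx': 321.0661651120334, 'cy': 201.11597086935976, 'world_from_camera': array([[  -0.0122,   -0.996 ,    0.0889,  450.5494],
       [  -0.9999,    0.0132,    0.011 ,  -44.7529],
       [  -0.0122,   -0.0887,   -0.996 , 1451.7527],
       [   0.    ,    0.    ,    0.    ,    1.    ]])}
wrist {'fov_y': 65.70646984690485, 'cx': 320.27423697983494, 'cy': 195.89667988317672, 'hand_eye': array([[  -0.0013,   -0.9516,   -0.3075,   80.4917],
       [   1.    ,   -0.0012,   -0.0004,    0.5133],
       [   0.    ,   -0.3075,    0.9516, -142.128 ],
       [   0.    ,    0.    ,    0.    ,    1.    ]])}
```

View pics/top0.png

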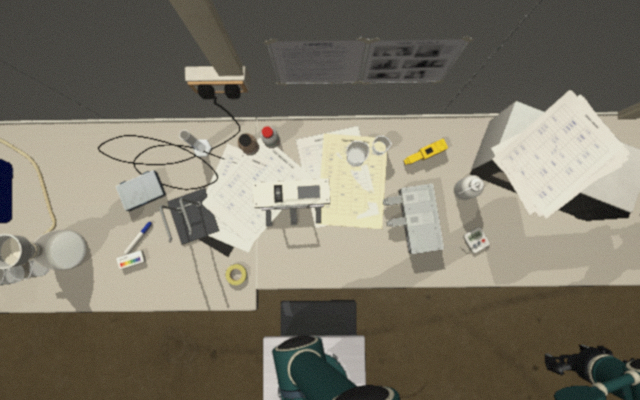

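View pics/side0.png

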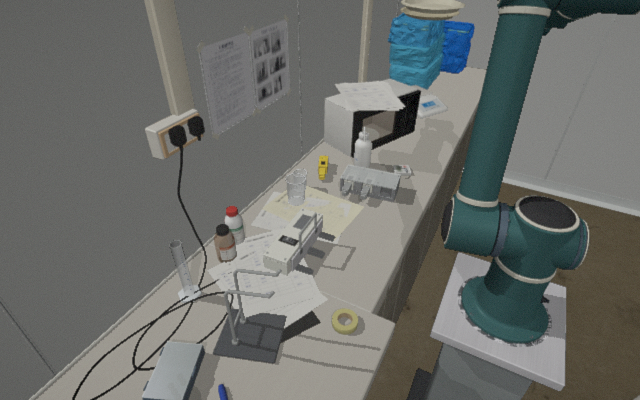

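View pics/wrist0.png

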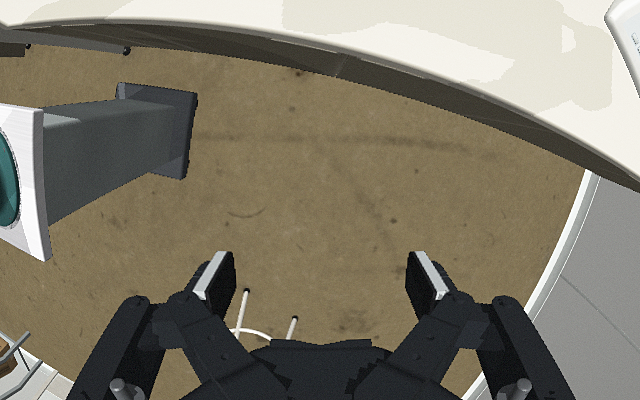

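```bash
cat > h.py <<'E'
from station import env, viewer
import cv2, numpy as np
from scipy.spatial.transform import Rotation as R
np.set_printoptions(precision=3,suppress=True,linewidth=150)
def cal(n):
    c=viewer.calibration(n); f=200/np.tan(np.radians(c['fov_y'])/2)
    return c,f
def ray(n,uv):
    c,f=cal(n);T=c['world_from_camera']
    d=np.array([(uv[0]-c['cx'])/f,(uv[1]-c['cy'])/f,1.]);return T[:3,3],T[:3,:3]@d
def atz(n,uv,z):
    o,d=ray(n,uv);return o+d*(z-o[2])/d[2]
def proj(n,P):
    c,f=cal(n);T=c['world_from_camera'];p=(np.atleast_2d(P)-T[:3,3])@T[:3,:3]
    return np.c_[c['cx']+f*p[:,0]/p[:,2],c['cy']+f*p[:,1]/p[:,2]]
def wT(st=None):
    st=st or env.state();T=np.eye(4);T[:3,:3]=R.from_quat(st['ee_rot']).as_matrix();T[:3,3]=st['tcp_pos'];return T
def wproj(P,st=None,T=None):
    c,f=cal('wrist');T=(wT(st) if T is None else T)@c['hand_eye'];p=(np.atleast_2d(P)-T[:3,3])@T[:3,:3]
    rr=np.hypot(p[:,0],p[:,1]);th=np.arctan2(rr,p[:,2]);k=f*th/np.maximum(rr,1e-9)
    return np.c_[c['cx']+k*p[:,0],c['cy']+k*p[:,1]]
def wray(uv,T):
    c,f=cal('wrist');T=T@c['hand_eye'];u=np.array([uv[0]-c['cx'],uv[1]-c['cy']]);r=np.hypot(*u);th=r/f
    d=np.r_[np.sin(th)*u/max(r,1e-9),np.cos(th)];return T[:3,3],T[:3,:3]@d
def watz(uv,z,T):
    o,d=wray(uv,T);return o+d*(z-o[2])/d[2]
def crop(im,l,t,r,b,s,fn):
    cv2.imwrite(fn,cv2.resize(im[t:b,l:r,::-1],None,fx=s,fy=s,interpolation=cv2.INTER_CUBIC))
def tri(rays):
    A=np.zeros((3,3));b=np.zeros(3)
    for o,d in rays:
        d=d/np.linalg.norm(d);M=np.eye(3)-np.outer(d,d);A+=M;b+=M@o
    return np.linalg.solve(A,b)
# goal TCP pose (pos, R) -> travel(m), twist from current
def rel(pos,Rm,st=None):
    st=st or env.state();R0=R.from_quat(st['ee_rot']);
    return R0.inv().apply(np.asarray(pos)-st['tcp_pos'])/1000,(R0.inv()*R.from_matrix(Rm)).as_rotvec()
def down(yaw): # tool z down, jaw y axis at angle yaw from world y: tool y dir
    y=np.array([-np.sin(yaw),np.cos(yaw),0]);z=np.array([0,0,-1.]);x=np.cross(y,z);return np.c_[x,y,z]
E
python3 - <<'E'
from h import *
im=cv2.imread('pics/top0.png')[...,::-1]; s=cv2.imread('pics/side0.png')[...,::-1]
crop(im,150,120,500,280,2.28,'pics/tc.png'); crop(s,200,130,440,370,2.5,'pics/sc.png')
for n in ['top','side']:
    viewer.read_camera(n)
    for q in ['dock','rack','logger0_mid','cover_handle','hook_mid','wheel_top','beaker','wash','port0','logger0_tip']:
        try:
            for m in viewer.masks_of(n,q)[:4]: print(n,q,round(m['conf'],2),np.array(m['rect']),m['pixels'].sum())
        except Exception as e: print(n,q,e)
E
```

```text
top dock 0.96 [250.3 181.3 331.5 229.1] 2224
top rack 0.95 [396.4 183.2 444.  255.1] 2240
top cover_handle 0.54 [260.5 204.4 320.5 210.5] 224
top hook_mid 0.95 [159.3 189.2 222.2 244.3] 2003
top hook_mid 0.69 [262.2 205.5 322.1 209.5] 175
top hook_mid 0.65 [253.9 176.9 331.6 229.4] 2221
top hook_mid 0.56 [386.9 198.4 403.2 203.4] 129
top wheel_top 0.88 [251.3 181.7 330.6 226.7] 2263
top beaker 0.58 [345.7 138.  374.1 168.9] 491
top wash 0.82 [456.2 174.5 482.7 201.5] 568
top wash 0.51 [385.5 219.6 409.3 226.5] 135
top port0 0.91 [251.1 177.5 332.1 226.5] 2175
side dock 0.89 [264.2 209.4 332.2 272.8] 1824
side rack 0.69 [341.1 169.  398.6 199.9] 1331
side rack 0.69 [361.2 185.5 374.  197.7] 134
side rack 0.25 [262.5 208.6 338.2 274.4] 1905
side logger0_mid 0.15 [260.4 209.1 335.8 278.4] 1909
side cover_handle 0.89 [291.1 212.7 321.9 272.4] 647
side hook_mid 0.58 [213.  268.9 285.1 362.3] 3227
side hook_mid 0.32 [355.7 129.7 375.7 168.4] 531
side wheel_top 0.85 [262.5 206.9 334.3 275.6] 1950
side beaker 0.88 [284.8 169.9 306.6 205.6] 563
side wash 0.91 [353.6 132.2 372.4 167. ] 468
side port0 0.86 [263.7 206.8 332.8 278.9] 2213
```

View pics/tc.png

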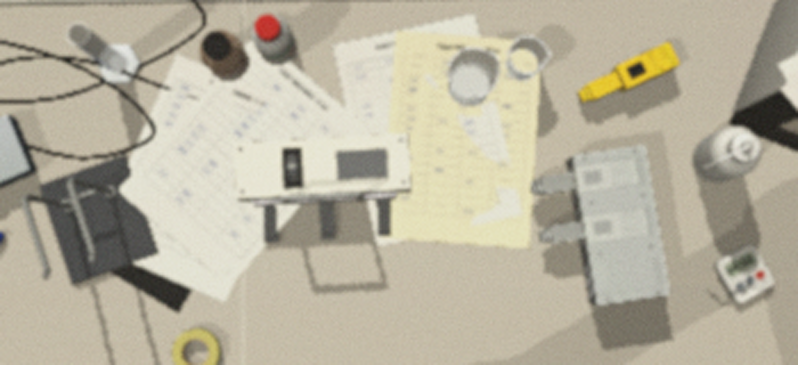

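View pics/sc.png

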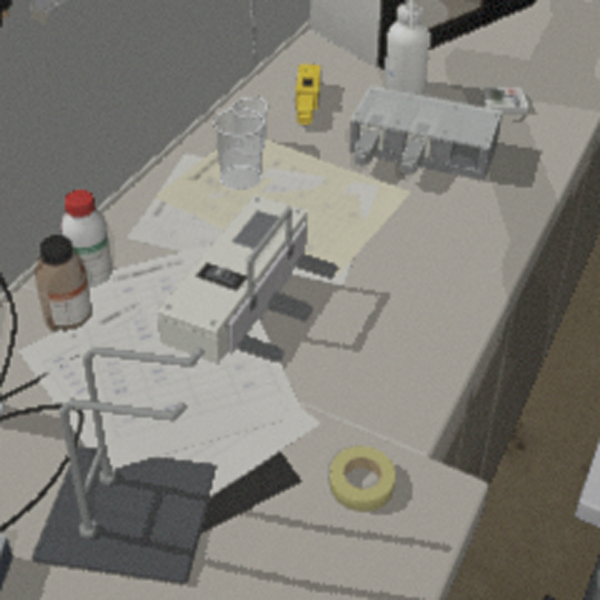

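```bash
python3 - <<'E'
from h import *
def P(x,y,z): return atz('top',(150+x/2.28,120+y/2.28),z)
for n,(x,y,z) in dict(dFL=(238,200,60),dFR=(410,190,60),dBL=(240,148,60),dBR=(405,135,60),h1=(40,272,214),h2=(90,258,214),up1=(28,200,200),up2=(72,182,200),rFt=(570,158,61),rFb=(595,302,61),rBt=(645,147,61),rBb=(668,292,61),nose1=(534,187,34),nose2=(542,236,34),wheel=(291,165,70)).items(): print(n,P(x,y,z))
E
```

```text
dFL [556.919 177.637  60.   ]
dFR [567.477 -56.381  60.   ]
dBL [628.107 174.969  60.   ]
dBR [642.887 -50.606  60.   ]
h1 [461.302 391.895 214.   ]
h2 [477.382 331.681 214.   ]
up1 [549.594 413.205 200.   ]
up2 [571.043 359.394 200.   ]
rFt [ 608.142 -274.272   61.   ]
rFb [ 413.379 -302.353   61.   ]
rBt [ 621.794 -376.357   61.   ]
rBb [ 425.546 -400.429   61.   ]
nose1 [ 571.559 -227.97    34.   ]
nose2 [ 503.753 -237.295   34.   ]
wheel [602.71  104.232  70.   ]
```

```bash
cat >> h.py <<'E'
def go(pos,theta,st=None):
    # tool z down, tool x at world angle theta
    x=np.array([np.cos(theta),np.sin(theta),0]);z=np.array([0,0,-1.]);y=np.cross(z,x)
    t,w=rel(pos,np.c_[x,y,z],st); print('travel',np.round(t,4),'twist',np.round(w,3),'n_lin',round(np.linalg.norm(t)/.0625,1),'n_rot',round(np.degrees(np.linalg.norm(w))/10.7,1))
E
python3 - <<'E'
from h import *
go([300,-300,380],0.9)
go([560,90,380],1.615)
E
```

```text
travel [ 0.222 -0.314 -0.149] twist [-0.    -0.    -0.666] n_lin 6.6 n_rot 3.6
travel [ 0.566 -0.633 -0.149] twist [-0.    -0.    -1.381] n_lin 13.8 n_rot 7.4
```

Request:
drive_tool(
  commands=[
    {"fingers": 0, "travel": [0.06, -0.08, -0.08], "twist": [0, 0, -0.2]},
    {"fingers": 0, "travel": [0.222, -0.314, -0.15], "twist": [0, 0, -0.666]},
    {"fingers": 0, "travel": [0.222, -0.314, -0.15], "twist": [0, 0, -0.666]},
    {"fingers": 0, "travel": [0.222, -0.314, -0.15], "twist": [0, 0, -0.666]},
    {"fingers": 0, "travel": [0.222, -0.314, -0.15], "twist": [0, 0, -0.666]},
    {"fingers": 0, "travel": [0.222, -0.314, -0.15], "twist": [0, 0, -0.666]},
    {"fingers": 0, "travel": [0.566, -0.633, -0.15], "twist": [0, 0, -1.381]},
    {"fingers": 0, "travel": [0.566, -0.633, -0.15], "twist": [0, 0, -1.381]},
    {"fingers": 0, "travel": [0.566, -0.633, -0.15], "twist": [0, 0, -1.381]},
    {"fingers": 0, "travel": [0.566, -0.633, -0.15], "twist": [0, 0, -1.381]},
    {"fingers": 0, "travel": [0.566, -0.633, -0.15], "twist": [0, 0, -1.381]},
    {"fingers": 0, "travel": [0.566, -0.633, -0.15], "twist": [0, 0, -1.381]},
  ],
)

```text
time: 2.75
tcp_pos: [489.3, -19.1, 378.4]
ee_rot: [0.691, 0.723, 0.0, 0.001]
ft_force: [0.8, -1.3, 1.1]
grip_width: 85.5
```

```bash
python3 - <<'E'
from h import *
go([560,90,380],1.615)
E
```

```text
travel [ 0.106  0.075 -0.002] twist [0.001 0.001 0.   ] n_lin 2.1 n_rot 0.0
```

Request:
drive_tool(
  commands=[
    {"fingers": 0, "travel": [0.106, 0.075, 0], "twist": [0, 0, 0]},
    {"fingers": 0, "travel": [0.106, 0.075, 0], "twist": [0, 0, 0]},
    {"fingers": 0, "travel": [0.106, 0.075, 0], "twist": [0, 0, 0]},
    {"fingers": 0, "travel": [0.106, 0.075, 0], "twist": [0, 0, 0]},
  ],
)

```text
time: 3.25
tcp_pos: [559.3, 90.3, 378.1]
ee_rot: [0.691, 0.723, -0.0, 0.001]
ft_force: [0.8, 0.1, 0.1]
grip_width: 85.6
```

```bash
cat > look.py <<'E'
from h import *
import sys,pickle
fn=sys.argv[1]
st=env.state(); im=viewer.read_camera('wrist')
pickle.dump((st,im),open(f'pics/{fn}.pkl','wb'))
cv2.imwrite(f'pics/{fn}.png',im[...,::-1]); print(st['tcp_pos'],st['ee_rot'],st['time'])
E
python3 look.py w1; python3 - <<'E'
from h import *
for q in ['dock','cover_handle','wheel_top','port0','hook_mid']:
    for m in viewer.masks_of('wrist',q)[:3]: print(q,round(m['conf'],2),np.array(m['rect']),m['pixels'].sum())
E
```

```text
[559.328  90.333 378.11 ] [ 0.691  0.723 -0.     0.001] 3.25
dock 0.6 [286.7  87.3 375.5 240.2] 8577
cover_handle 0.73 [319.9 103.5 323.  229.3] 611
wheel_top 0.88 [286.9  90.6 376.7 243. ] 8702
port0 0.92 [286.5  90.4 379.3 238.5] 8936
port0 0.5 [316.4 102.2 325.4 228.7] 827
hook_mid 0.62 [276.1   0.  366.   19.2] 919
```

View pics/w1.png

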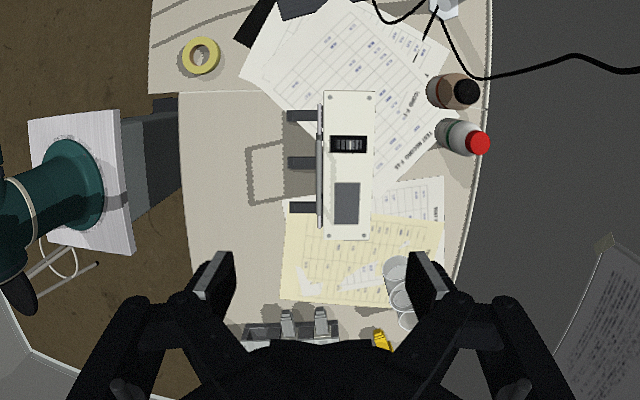

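```bash
python3 - <<'E'
from h import *
import pickle
st,im=pickle.load(open('pics/w1.pkl','rb'))
crop(im,270,75,400,255,4,'pics/w1c.png')
E
```

```text
(no output)
```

View pics/w1c.png

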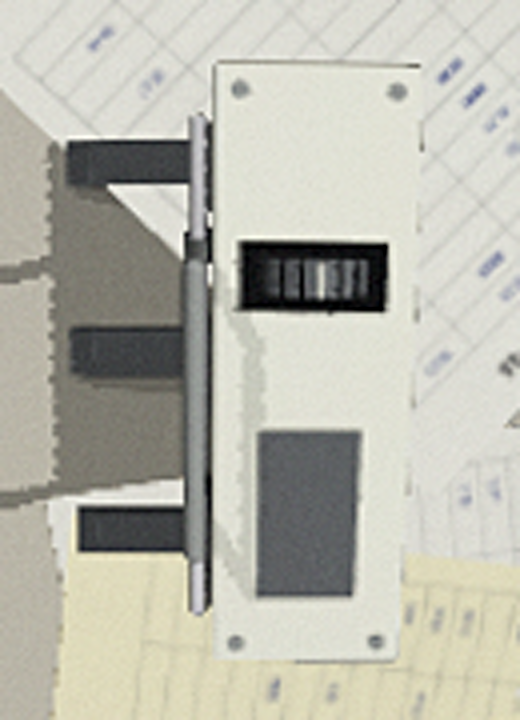

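```bash
python3 - <<'E'
from h import *
import pickle
st,im=pickle.load(open('pics/w1.pkl','rb'));T=wT(st)
def P(x,y,z): return watz((270+(x-1.5)/4,75+(y-1.5)/4),z,T)
for n,a in dict(FL=(214,64,60.5),BL=(421,66,60.5),BR=(400,660,60.5),FR=(214,657,60.5),barL=(197,235,112),barR=(199,565,112),barM=(197,400,112),wheel=(322,280,70),wheelF=(242,276,60.5),wheelB=(388,275,60.5),railL=(66,163,14),railM=(70,350,14),railR=(78,529,14),mark=(322,280,70)).items(): print(n,P(*a))
E
```

```text
FL [561.159 181.373  60.5  ]
BL [637.21 185.6   60.5 ]
BR [649.472 -52.488  60.5  ]
FR [572.147 -53.853  60.5  ]
barL [557.729 123.274 112.   ]
barR [563.46    7.082 112.   ]
barM [560.168  67.109 112.   ]
wheel [604.27 104.21  70.  ]
wheelF [575.217 102.81   60.5  ]
wheelB [630.091 106.196  60.5  ]
railL [503.32  140.037  14.   ]
railM [506.84   61.963  14.   ]
railR [511.443 -17.406  14.   ]
mark [604.27 104.21  70.  ]
```

```bash
python3 - <<'E'
from h import *
go([561,64,170],1.622)
E
```

```text
travel [-0.025  0.     0.209] twist [ 0.002  0.001 -0.009] n_lin 3.4 n_rot 0.0
```

Request:
drive_tool(
  commands=[
    {"fingers": 0.3, "travel": [-0.025, 0, 0.06], "twist": [0.002, 0.001, -0.009]},
    {"fingers": 0.3, "travel": [-0.025, 0, 0.12], "twist": [0.002, 0.001, -0.009]},
    {"fingers": 0.3, "travel": [-0.025, 0, 0.17], "twist": [0.002, 0.001, -0.009]},
    {"fingers": 0.3, "travel": [-0.025, 0, 0.205], "twist": [0.002, 0.001, -0.009]},
    {"fingers": 0.3, "travel": [-0.025, 0, 0.209], "twist": [0.002, 0.001, -0.009]},
    {"fingers": 0.3, "travel": [-0.025, 0, 0.209], "twist": [0.002, 0.001, -0.009]},
  ],
)

```text
time: 4.3
tcp_pos: [561.3, 63.4, 171.3]
ee_rot: [0.689, 0.725, 0.001, 0.0]
ft_force: [0.2, -0.5, 0.3]
grip_width: 59.4
```

```bash
python3 look.py w2
```

```text
[561.329  63.436 171.301] [0.689 0.725 0.001 0.   ] 4.3
```

View pics/w2.png

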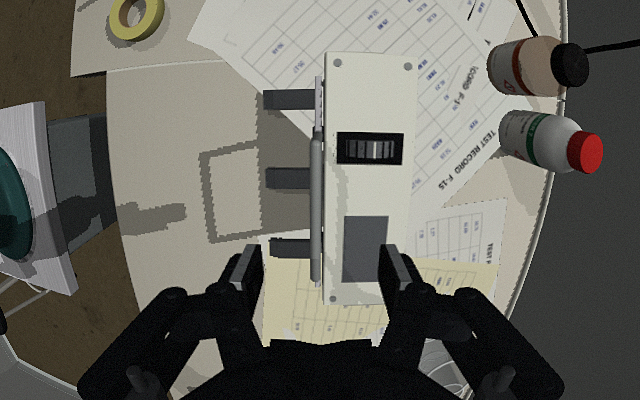

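```bash
python3 - <<'E'
from h import *
import pickle
st,im=pickle.load(open('pics/w2.pkl','rb'));T=wT(st)
for p,z in [((317,137),112),((315.5,281),112),((316,208),112),((324,54),60.5),((418,54),60.5),((387,302),60.5),((370,148),70),((339,150),60.5),((402,148),60.5)]: print(p,watz(p,z,T))
crop(im,270,40,430,310,3,'pics/w2c.png')
go([561,64,93],1.622)
E
```

```text
(317, 137) [558.277 117.212 112.   ]
(315.5, 281) [562.147   7.973 112.   ]
(316, 208) [559.885  68.111 112.   ]
(324, 54) [560.388 179.295  60.5  ]
(418, 54) [637.622 187.067  60.5  ]
(387, 302) [637.591 -50.772  60.5  ]
(370, 148) [600.863 105.664  70.   ]
(339, 150) [576.786 101.     60.5  ]
(402, 148) [630.021 106.214  60.5  ]
travel [ 0.    -0.001  0.079] twist [ 0.004 -0.    -0.   ] n_lin 1.3 n_rot 0.0
```

View pics/w2c.png

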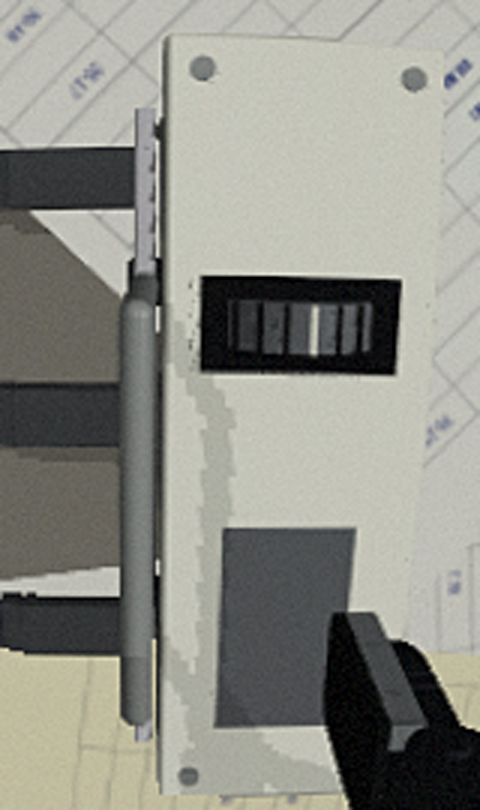

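Request:
drive_tool(
  commands=[
    {"fingers": 0.4, "travel": [0, -0.001, 0.04], "twist": [0.004, 0, 0]},
    {"fingers": 0.4, "travel": [0, -0.001, 0.07], "twist": [0.004, 0, 0]},
    {"fingers": 0.4, "travel": [0, -0.001, 0.079], "twist": [0.004, 0, 0]},
    {"fingers": 0.7, "travel": [0, -0.001, 0.079], "twist": [0.004, 0, 0]},
    {"fingers": 1, "travel": [0, -0.001, 0.079], "twist": [0.004, 0, 0]},
    {"fingers": 1, "travel": [0, -0.001, 0.079], "twist": [0.004, 0, 0]},
    {"fingers": 1, "travel": [0, -0.001, 0.079], "twist": [0.004, 0, 0]},
    {"fingers": 1, "travel": [0, -0.001, 0.079], "twist": [0.004, 0, 0]},
  ],
  grip_force=60,
)

```text
time: 5.35
tcp_pos: [559.2, 63.5, 95.1]
ee_rot: [0.689, 0.725, -0.002, -0.002]
ft_force: [-10.4, -1.6, 9.7]
grip_width: 6.0
```

Request:
drive_tool(
  commands=[
    {"fingers": 1, "travel": [0, -0.001, -0.01], "twist": [0.003, 0, 0]},
    {"fingers": 1, "travel": [0, -0.001, -0.025], "twist": [0.003, 0, 0]},
    {"fingers": 1, "travel": [0, -0.002, -0.045], "twist": [0.003, 0, 0]},
    {"fingers": 1, "travel": [0, -0.003, -0.065], "twist": [0.003, 0, 0]},
    {"fingers": 1, "travel": [0, -0.004, -0.09], "twist": [0.003, 0, 0]},
    {"fingers": 1, "travel": [0, -0.005, -0.115], "twist": [0.003, 0, 0]},
    {"fingers": 1, "travel": [0, -0.005, -0.13], "twist": [0.003, 0, 0]},
    {"fingers": 1, "travel": [0, -0.005, -0.13], "twist": [0.003, 0, 0]},
  ],
)

```text
time: 6.35
tcp_pos: [556.0, 63.4, 227.2]
ee_rot: [0.689, 0.725, -0.001, -0.002]
ft_force: [0.9, 0.6, -1.4]
grip_width: 5.4
```

```bash
python3 look.py w3; python3 - <<'E'
from h import *
print(env.state()['grip_width'],env.state()['ft_force'])
im=viewer.read_camera('side');crop(im,200,130,440,370,2.5,'pics/s3.png')
E
```

```text
[556.048  63.388 227.177] [ 0.689  0.725 -0.001 -0.002] 6.35
5.607516862335419 [-0.409 -0.867 -1.617]
```

View pics/w3.png

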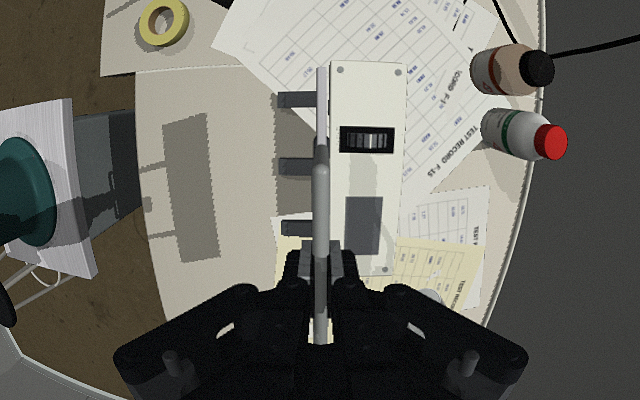

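View pics/s3.png

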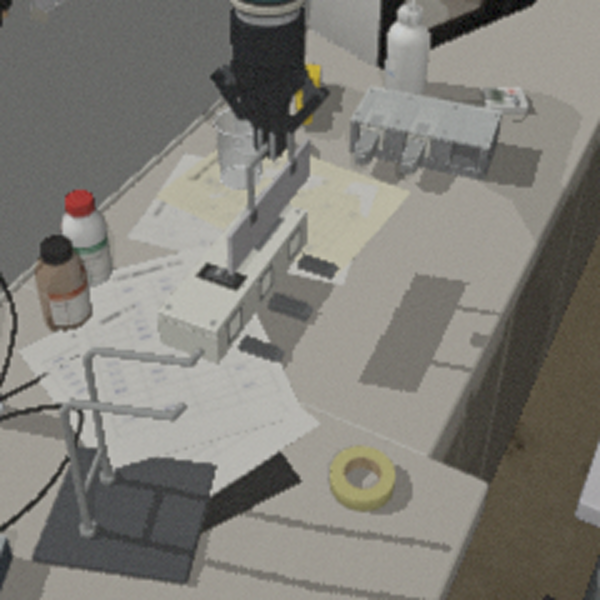

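```bash
python3 - <<'E'
from h import *
import pickle
st,im=pickle.load(open('pics/w3.pkl','rb'));T=wT(st)
crop(im,270,50,420,340,2.7,'pics/w3c.png')
for z in (240,244): print(watz((321,160),z,T),watz((321,166),z,T))
# hook triangulate both cams
def tp(x,y): return (150+x/2.28,120+y/2.28)
def sp(x,y): return (200+x/2.5,130+y/2.5)
print('tip near(y-)',tri([ray('top',tp(90,258)),ray('side',sp(197,360))]))
print('tip y+',tri([ray('top',tp(42,272)),ray('side',sp(178,412))]))
print('up y-',tri([ray('top',tp(72,182)),ray('side',sp(90,354))]))
print('up y+',tri([ray('top',tp(28,200)),ray('side',sp(68,408))]))
E
```

```text
[555.437 116.261 240.   ] [555.568 113.649 240.   ]
[555.404 117.054 244.   ] [555.532 114.523 244.   ]
tip near(y-) [476.31  334.164 203.499]
tip y+ [459.157 391.267 205.358]
up y- [571.543 362.562 189.072]
up y+ [550.87  418.371 186.224]
```

View pics/w3c.png

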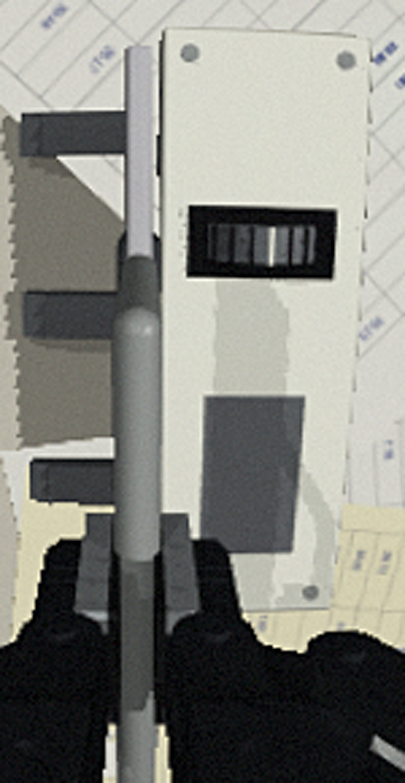

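```bash
python3 - <<'E'
from h import *
go([410,110,255],1.84)
go([392,335,255],1.84)
E
```

```text
travel [ 0.054 -0.142 -0.029] twist [-0.009 -0.001 -0.218] n_lin 2.5 n_rot 1.2
travel [ 0.28  -0.149 -0.029] twist [-0.009 -0.001 -0.218] n_lin 5.1 n_rot 1.2
```

Request:
drive_tool(
  commands=[
    {"fingers": 1, "travel": [0.018, -0.04, -0.01], "twist": [0, 0, -0.07]},
    {"fingers": 1, "travel": [0.036, -0.09, -0.02], "twist": [0, 0, -0.14]},
    {"fingers": 1, "travel": [0.054, -0.14, -0.028], "twist": [0, 0, -0.218]},
    {"fingers": 1, "travel": [0.1, -0.144, -0.028], "twist": [0, 0, -0.218]},
    {"fingers": 1, "travel": [0.14, -0.144, -0.028], "twist": [0, 0, -0.218]},
    {"fingers": 1, "travel": [0.18, -0.145, -0.028], "twist": [0, 0, -0.218]},
    {"fingers": 1, "travel": [0.22, -0.147, -0.028], "twist": [0, 0, -0.218]},
    {"fingers": 1, "travel": [0.255, -0.149, -0.028], "twist": [0, 0, -0.218]},
    {"fingers": 1, "travel": [0.28, -0.149, -0.028], "twist": [0, 0, -0.218]},
    {"fingers": 1, "travel": [0.28, -0.149, -0.028], "twist": [0, 0, -0.218]},
  ],
)

```text
time: 7.7
tcp_pos: [390.7, 336.2, 252.2]
ee_rot: [0.605, 0.796, -0.004, -0.004]
ft_force: [0.7, -0.7, -1.8]
grip_width: 5.6
```

```bash
python3 look.py w4
```

```text
[390.685 336.156 252.213] [ 0.605  0.796 -0.004 -0.004] 7.7
```

View pics/w4.png

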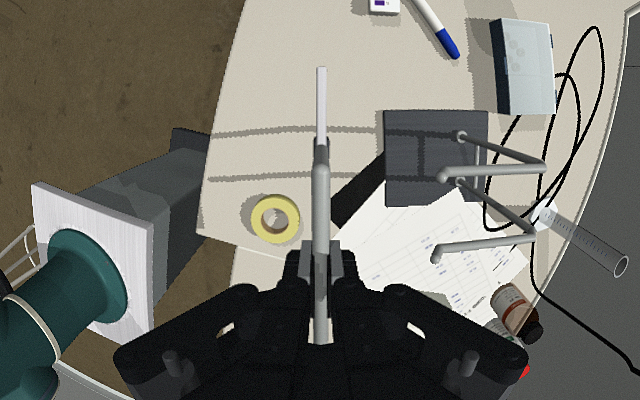

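```bash
python3 - <<'E'
from h import *
import pickle
st,im=pickle.load(open('pics/w4.pkl','rb'));T=wT(st)
crop(im,410,110,570,280,4.5,'pics/w4c.png')
E
```

```text
(no output)
```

View pics/w4c.png

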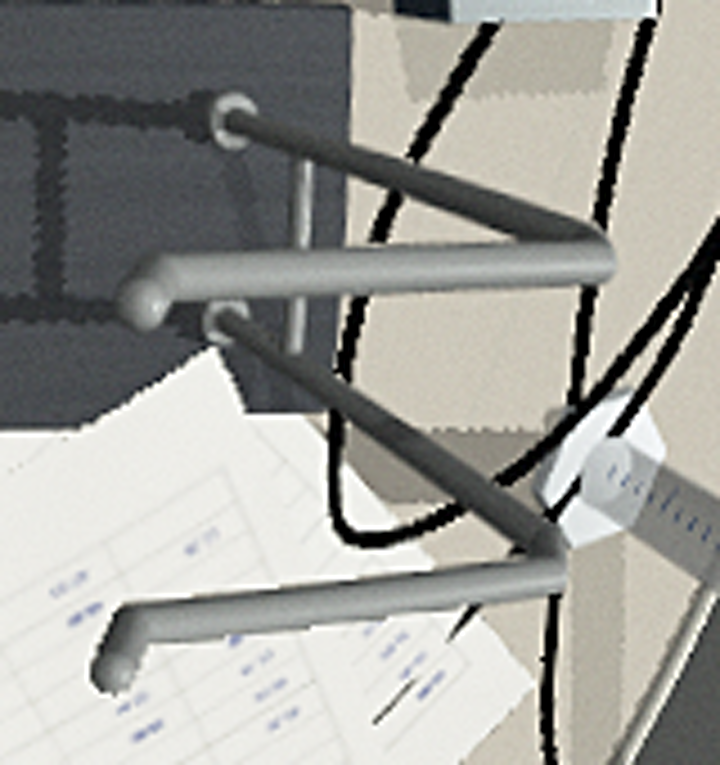

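```bash
python3 - <<'E'
from h import *
import pickle
from scipy.optimize import least_squares
st,im=pickle.load(open('pics/w4.pkl','rb'));T=wT(st)
def px(x,y): return (410+x/4.5,110+y/4.5)
obs=[(-28,30,210,*px(148,302)),(-28,-30,210,*px(115,667)),(-28,30,196,*px(178,274)),(-28,-30,196,*px(135,622)),(75,30,196,*px(598,257)),(75,-30,196,*px(552,574))]
m=np.array([o[:3] for o in obs]);uv=np.array([o[3:] for o in obs])
def W(p,m=m):
    c,s=np.cos(p[2]),np.sin(p[2]);return np.c_[p[0]+c*m[:,0]-s*m[:,1],p[1]+s*m[:,0]+c*m[:,1],m[:,2]+(p[3] if len(p)>3 else 0)]
for p0 in ([496,369,.27],[496,369,.27,0]):
    r=least_squares(lambda p:(wproj(W(p),T=T)-uv).ravel(),p0);print(r.x);print(r.fun.reshape(-1,2))
# combine with top/side
def tp(x,y): return (150+x/2.28,120+y/2.28)
def sp(x,y): return (200+x/2.5,130+y/2.5)
mt=m[[0,1]];print(proj('top',W(r.x[:3],mt)),tp(42,272),tp(90,258)); print(proj('side',W(r.x[:3],mt)),sp(178,412),sp(197,360))
E
```

```text
[497.835 369.783   0.314]
[[  3.991  -1.145]
 [  3.183  -0.358]
 [-10.089   0.05 ]
 [ -7.205   0.725]
 [  8.379   2.392]
 [  6.543   0.308]]
[505.734 366.948   0.32  -13.842]
[[ 4.668  1.086]
 [ 4.787 -3.74 ]
 [-8.931  2.496]
 [-5.318 -1.938]
 [ 3.24   3.899]
 [ 2.597 -1.977]]
[[170.012 236.216]
 [190.696 229.106]] (168.42105263157896, 239.2982456140351) (189.47368421052633, 233.1578947368421)
[[266.827 289.668]
 [274.358 268.51 ]] (271.2, 294.8) (278.8, 274.0)
```

```bash
python3 - <<'E'
from h import *
import pickle
from scipy.optimize import least_squares
st,im=pickle.load(open('pics/w4.pkl','rb'));T=wT(st)
def px(x,y): return (410+x/4.5,110+y/4.5)
def tp(x,y): return (150+x/2.28,120+y/2.28)
def sp(x,y): return (200+x/2.5,130+y/2.5)
obs=[(-31,30,210,*px(148,302)),(-31,-30,210,*px(115,667)),(-20,30,196,*px(178,274)),(-20,-30,196,*px(135,622)),(75,30,196,*px(590,257)),(75,-30,196,*px(545,574))]
m=np.array([o[:3] for o in obs]);uv=np.array([o[3:] for o in obs])
def W(p,m=m):
    c,s=np.cos(p[2]),np.sin(p[2]);return np.c_[p[0]+c*m[:,0]-s*m[:,1],p[1]+s*m[:,0]+c*m[:,1],m[:,2]+(p[3] if len(p)>3 else 0)]
ext=np.array([(-31,30,210),(-31,-30,210),(75,30,196),(75,-30,196)],float)
ut=np.array([tp(42,272),tp(90,258),tp(28,198),tp(72,182)]);us=np.array([sp(178,412),sp(197,360),sp(68,408),sp(90,354)])
for use in (0,1):
  f=lambda p:np.r_[(wproj(W(p),T=T)-uv).ravel(),use*(proj('top',W(p,ext))-ut).ravel(),use*(proj('side',W(p,ext))-us).ravel()]
  r=least_squares(f,[496,369,.27],loss='soft_l1');print(r.x);print(f(r.x).reshape(-1,2).T)
E
```

```text
[497.293 369.638   0.32 ]
[[-1.269 -1.2   -0.597  2.042  9.597  7.898  0.     0.    -0.    -0.    -0.    -0.    -0.    -0.   ]
 [-0.771  0.22  -0.023  0.072  1.804 -0.165  0.     0.    -0.    -0.    -0.    -0.    -0.    -0.   ]]
[496.223 369.502   0.317]
[[-2.606 -2.655 -1.823  0.691  8.766  6.921  0.892  0.559 -2.33  -1.281  0.155 -0.048 -4.165 -3.072]
 [-1.187 -0.014 -0.369 -0.12   1.851 -0.     1.407  0.483 -2.013 -1.901 -2.321 -2.977 -3.339 -2.497]]
```

```bash
python3 - <<'E'
from h import *
go([392.5,335.2,214],1.889)
E
```

```text
travel [-0.     0.002  0.038] twist [-0.011 -0.001 -0.048] n_lin 0.6 n_rot 0.3
```

Request:
drive_tool(
  commands=[
    {"fingers": 1, "travel": [0, 0.002, 0.02], "twist": [-0.01, 0, -0.024]},
    {"fingers": 1, "travel": [0, 0.002, 0.036], "twist": [-0.01, 0, -0.048]},
    {"fingers": 1, "travel": [0, 0.002, 0.038], "twist": [-0.01, 0, -0.048]},
    {"fingers": 1, "travel": [0, 0.002, 0.038], "twist": [-0.01, 0, -0.048]},
  ],
)

```text
time: 8.25
tcp_pos: [392.4, 335.1, 214.3]
ee_rot: [0.586, 0.81, -0.0, -0.001]
ft_force: [0.0, 0.3, -2.1]
grip_width: 6.0
```

```bash
python3 look.py w5; python3 - <<'E'
from h import *
go([497,369.6,214],1.889)
import pickle
st,im=pickle.load(open('pics/w5.pkl','rb'));crop(im,270,50,590,310,2.4,'pics/w5c.png')
E
```

```text
[392.424 335.14  214.265] [ 0.586  0.81  -0.    -0.001] 8.25
travel [-0.     0.11   0.001] twist [-0.001 -0.001 -0.   ] n_lin 1.8 n_rot 0.0
```

View pics/w5c.png

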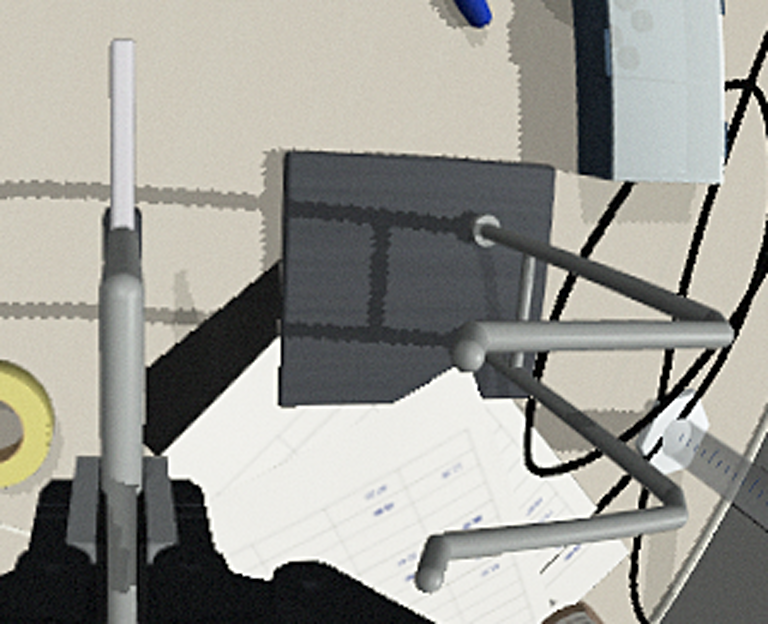

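```bash
python3 - <<'E'
from h import *
import pickle
st,im=pickle.load(open('pics/w5.pkl','rb'));T=wT(st)
a=watz((465,196.7),210,T);b=watz((448.8,290.8),210,T);print(a,b,(a+b)/2,np.hypot(*(a-b)[:2]),np.arctan2(-(a-b)[0],(a-b)[1]))
for u,v in [((480/2.4+270,337/2.4+50),(440/2.4+270,548/2.4+50)),((722/2.4+270,335/2.4+50),(680/2.4+270,515/2.4+50))]:
    a=watz(u,196,T);b=watz(v,196,T);print(a,b,(a+b)/2,np.hypot(*(a-b)[:2]),np.arctan2(-(a-b)[0],(a-b)[1]))
E
```

```text
[458.189 388.707 210.   ] [478.026 331.461 210.   ] [468.107 360.084 210.   ] 60.58583826881604 0.3335590700243496
[468.116 391.25  196.   ] [486.452 333.813 196.   ] [477.284 362.532 196.   ] 60.29273878873394 0.30900816314781565
[550.461 419.588 196.   ] [571.148 363.743 196.   ] [560.804 391.665 196.   ] 59.553560471942966 0.3547623677299175
```

Request:
drive_tool(
  commands=[
    {"fingers": 1, "travel": [0, 0.015, 0], "twist": [0, 0, -0.004]},
    {"fingers": 1, "travel": [0, 0.03, 0], "twist": [0, 0, -0.007]},
    {"fingers": 1, "travel": [0, 0.045, 0], "twist": [0, 0, -0.007]},
    {"fingers": 1, "travel": [0, 0.06, 0], "twist": [0, 0, -0.007]},
    {"fingers": 1, "travel": [0, 0.075, 0], "twist": [0, 0, -0.007]},
    {"fingers": 1, "travel": [0, 0.09, 0], "twist": [0, 0, -0.007]},
    {"fingers": 1, "travel": [0, 0.104, 0], "twist": [0, 0, -0.007]},
    {"fingers": 1, "travel": [0, 0.11, 0], "twist": [0, 0, -0.007]},
    {"fingers": 1, "travel": [0, 0.11, 0], "twist": [0, 0, -0.007]},
  ],
)

```text
time: 9.43
tcp_pos: [497.4, 369.9, 214.6]
ee_rot: [0.583, 0.812, -0.0, -0.001]
ft_force: [0.0, 0.4, -1.2]
grip_width: 5.7
```

```bash
python3 look.py w6; python3 - <<'E'
from h import *
go([497,369.6,187],1.896)
im=viewer.read_camera('side');crop(im,180,220,340,380,4,'pics/s6.png')
E
```

```text
[497.444 369.879 214.614] [ 0.583  0.812 -0.    -0.001] 9.425
travel [-0.    -0.     0.028] twist [-0.001 -0.001 -0.   ] n_lin 0.4 n_rot 0.0
```

View pics/w6.png

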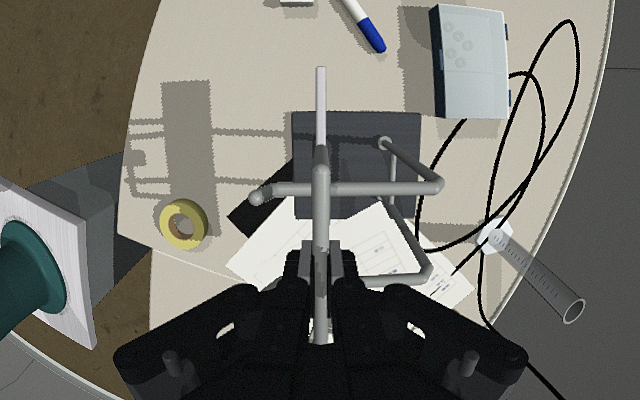

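View pics/s6.png

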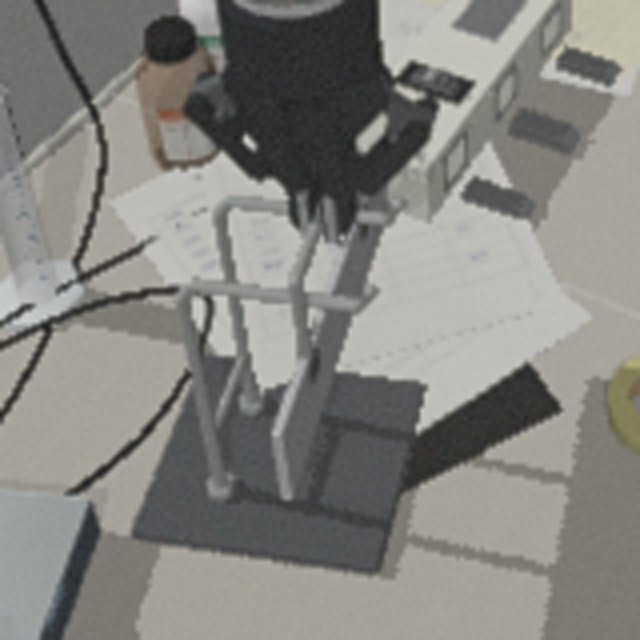

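Request:
drive_tool(
  commands=[
    {"fingers": 1, "travel": [0, 0, 0.008], "twist": [0, 0, 0]},
    {"fingers": 1, "travel": [0, 0, 0.016], "twist": [0, 0, 0]},
    {"fingers": 1, "travel": [0, 0, 0.021], "twist": [0, 0, 0]},
    {"fingers": 1, "travel": [0, 0, 0.025], "twist": [0, 0, 0]},
    {"fingers": 1, "travel": [0, 0, 0.026], "twist": [0, 0, 0]},
  ],
)

```text
time: 10.15
tcp_pos: [496.6, 369.6, 188.2]
ee_rot: [0.583, 0.812, -0.0, -0.001]
ft_force: [-0.6, 0.0, -1.8]
grip_width: 5.7
```

Request:
drive_tool(
  commands=[
    {"fingers": 1, "travel": [0, 0, 0.002], "twist": [0, 0, 0]},
    {"fingers": 1, "travel": [0, 0, 0.003], "twist": [0, 0, 0]},
  ],
)

```text
time: 10.4
tcp_pos: [497.0, 369.9, 186.6]
ee_rot: [0.583, 0.812, 0.0, -0.001]
ft_force: [-2.5, -1.4, 7.1]
grip_width: 5.7
```

Request:
drive_tool(
  commands=[
    {"fingers": 0.8, "travel": [0, 0, 0], "twist": [0, 0, 0]},
    {"fingers": 0.6, "travel": [0, 0, 0], "twist": [0, 0, 0]},
    {"fingers": 0.5, "travel": [0, 0, 0], "twist": [0, 0, 0]},
    {"fingers": 0.5, "travel": [0, 0, -0.01], "twist": [0, 0, 0]},
    {"fingers": 0.5, "travel": [0, 0, -0.03], "twist": [0, 0, 0]},
    {"fingers": 0.5, "travel": [0, 0, -0.06], "twist": [0, 0, 0]},
    {"fingers": 0.5, "travel": [0, 0, -0.1], "twist": [0, 0, 0]},
    {"fingers": 0.5, "travel": [0, 0, -0.12], "twist": [0, 0, 0]},
  ],
)

```text
time: 11.4
tcp_pos: [498.3, 370.6, 311.3]
ee_rot: [0.583, 0.812, 0.003, 0.0]
ft_force: [0.1, -0.2, -0.1]
grip_width: 42.2
```

```bash
python3 look.py w7; python3 - <<'E'
from h import *
im=viewer.read_camera('side');crop(im,180,150,420,390,2.5,'pics/s7.png')
im=viewer.read_camera('top');crop(im,150,120,500,280,2.28,'pics/t7.png')
E
```

```text
[498.309 370.603 311.309] [0.583 0.812 0.003 0.   ] 11.4
```

View pics/w7.png

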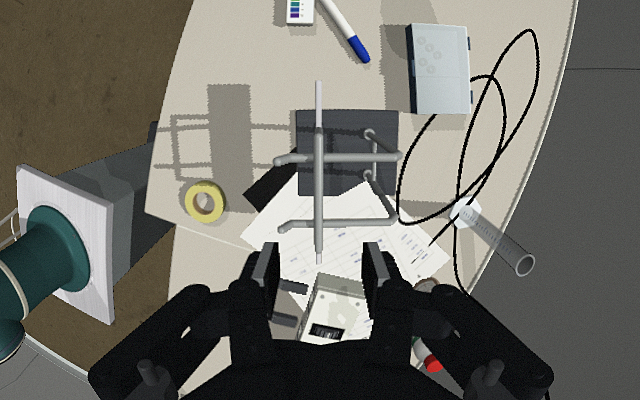

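View pics/s7.png

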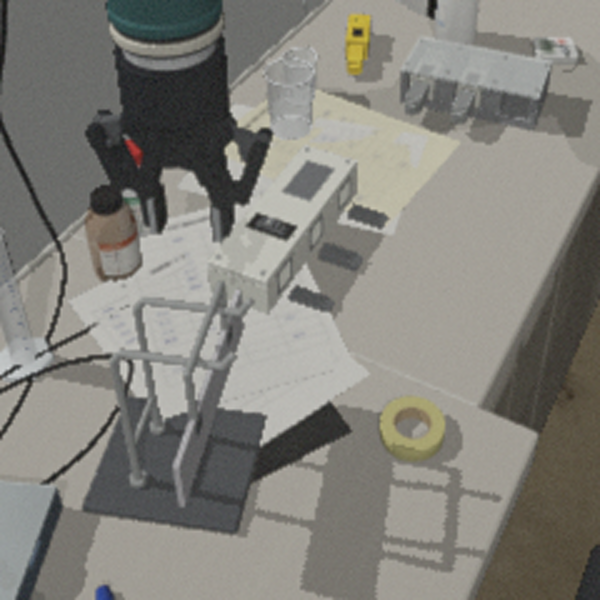

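View pics/t7.png

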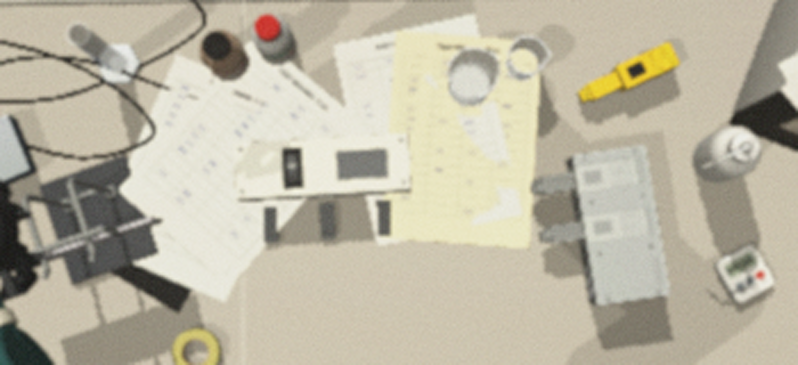

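```bash
python3 - <<'E'
from h import *
go([530,-230,300],1.69)
E
```

```text
travel [-0.579 -0.161  0.007] twist [ 0.002 -0.002  0.206] n_lin 9.6 n_rot 1.1
```

Request:
drive_tool(
  commands=[
    {"fingers": 0.4, "travel": [-0.579, -0.161, 0.007], "twist": [0, 0, 0.206]},
    {"fingers": 0.4, "travel": [-0.579, -0.161, 0.007], "twist": [0, 0, 0.206]},
    {"fingers": 0.4, "travel": [-0.579, -0.161, 0.007], "twist": [0, 0, 0.206]},
    {"fingers": 0.4, "travel": [-0.579, -0.161, 0.007], "twist": [0, 0, 0.206]},
    {"fingers": 0.4, "travel": [-0.579, -0.161, 0.007], "twist": [0, 0, 0.206]},
    {"fingers": 0.4, "travel": [-0.579, -0.161, 0.007], "twist": [0, 0, 0.206]},
    {"fingers": 0.4, "travel": [-0.579, -0.161, 0.007], "twist": [0, 0, 0.206]},
    {"fingers": 0.4, "travel": [-0.579, -0.161, 0.007], "twist": [0, 0, 0.206]},
    {"fingers": 0.4, "travel": [-0.579, -0.161, 0.007], "twist": [0, 0, 0.206]},
    {"fingers": 0.4, "travel": [-0.579, -0.161, 0.007], "twist": [0, 0, 0.206]},
    {"fingers": 0.4, "travel": [-0.579, -0.161, 0.007], "twist": [0, 0, 0.206]},
    {"fingers": 0.4, "travel": [-0.579, -0.161, 0.007], "twist": [0, 0, 0.206]},
  ],
)

```text
time: 13.05
tcp_pos: [529.3, -229.1, 297.9]
ee_rot: [0.664, 0.748, 0.002, -0.002]
ft_force: [0.6, -0.4, -0.1]
grip_width: 51.3
```

```bash
python3 look.py w8; python3 - <<'E'
from h import *
for q in ['rack','logger0_mid','logger0_tip']:
    for m in viewer.masks_of('wrist',q)[:4]: print(q,round(m['conf'],2),np.array(m['rect']),m['pixels'].sum())
E
```

```text
[ 529.277 -229.111  297.916] [ 0.664  0.748  0.002 -0.002] 13.05
rack 0.93 [226.7 195.5 380.5 276.6] 9957
logger0_mid 0.19 [343.  155.6 366.9 206.9] 890
```

View pics/w8.png

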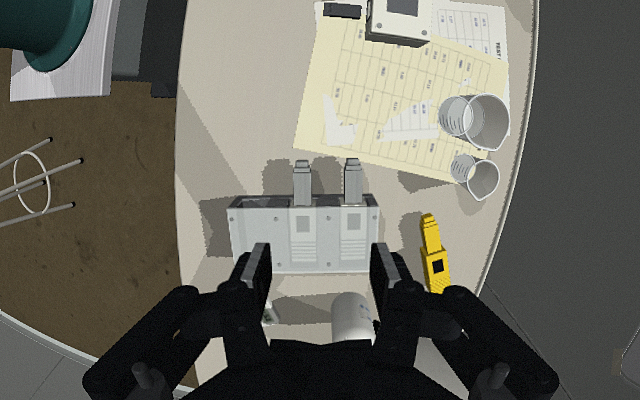

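```bash
python3 - <<'E'
from h import *
import pickle
st,im=pickle.load(open('pics/w8.pkl','rb'))
crop(im,220,145,390,285,4.5,'pics/w8c.png')
E
```

```text
(no output)
```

View pics/w8c.png

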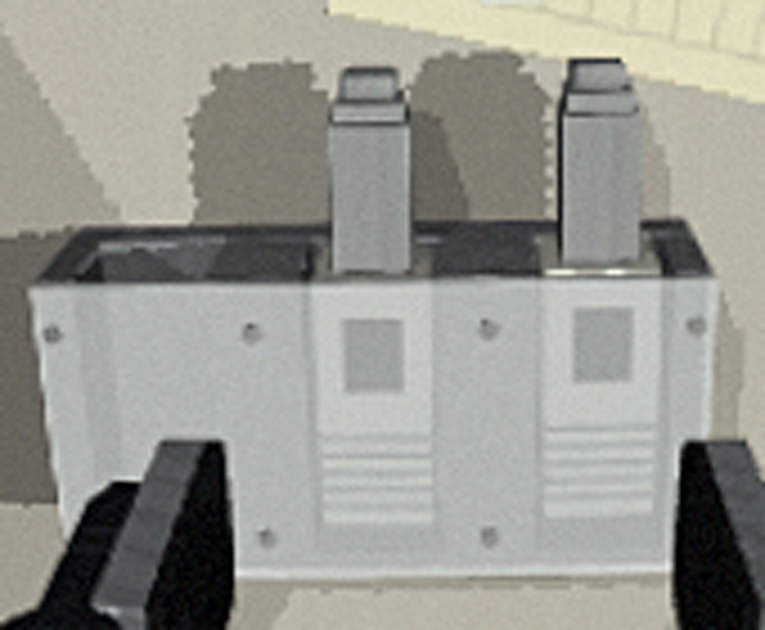

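```bash
python3 - <<'E'
from h import *
import pickle
st,im=pickle.load(open('pics/w8.pkl','rb'));T=wT(st)
def P(x,y,z): return watz((220+x/4.5,145+y/4.5),z,T)
for n,f,b in [('A',((330,122),(408,122)),((332,272),(410,272))),('B',((562,112),(640,110)),((562,262),(641,262)))]:
    a=[P(*q,46) for q in f];c=[P(*q,46) for q in b]
    m1=(a[0]+a[1])/2;m2=(c[0]+c[1])/2;d=m1-m2
    print(n,m1,m2,'w',np.linalg.norm(a[0]-a[1]),np.linalg.norm(c[0]-c[1]),'len',np.linalg.norm(d),'ang',np.arctan2(d[1],d[0]))
e=P(32,290,61),P(713,278,61);d=e[1]-e[0];print(e,np.linalg.norm(d),np.arctan2(d[1],d[0])+np.pi/2)
E
```

```text
A [ 508.769 -246.471   46.   ] [ 513.992 -292.379   46.   ] w 22.737864125415804 23.48388625523371 len 46.204709211190384 ang 1.6840868126950763
B [ 575.439 -235.205   46.   ] [ 582.439 -281.134   46.   ] w 22.86427714454447 23.923891654635067 len 46.45861826158384 ang 1.7220326061244495
(array([ 413.509, -305.067,   61.   ]), array([ 613.591, -277.325,   61.   ])) 201.99561883525325 1.7085728964671123
```

```bash
python3 - <<'E'
from h import *
go([510.3,-264.7,110],1.70)
go([510.3,-264.7,19],1.70)
E
```

```text
travel [-0.034 -0.024  0.189] twist [ 0.002 -0.003 -0.008] n_lin 3.1 n_rot 0.0
travel [-0.034 -0.025  0.28 ] twist [ 0.002 -0.003 -0.008] n_lin 4.5 n_rot 0.0
```

Request:
drive_tool(
  commands=[
    {"fingers": 0.42, "travel": [-0.034, -0.024, 0.06], "twist": [0.002, -0.003, -0.008]},
    {"fingers": 0.42, "travel": [-0.034, -0.024, 0.12], "twist": [0.002, -0.003, -0.008]},
    {"fingers": 0.42, "travel": [-0.034, -0.024, 0.17], "twist": [0.002, -0.003, -0.008]},
    {"fingers": 0.42, "travel": [-0.034, -0.024, 0.2], "twist": [0.002, -0.003, -0.008]},
    {"fingers": 0.42, "travel": [-0.034, -0.024, 0.2], "twist": [0.002, -0.003, -0.008]},
    {"fingers": 0.42, "travel": [-0.034, -0.024, 0.2], "twist": [0.002, -0.003, -0.008]},
  ],
)

```text
time: 14.0
tcp_pos: [512.0, -264.6, 101.2]
ee_rot: [0.66, 0.751, 0.0, 0.001]
ft_force: [0.7, -0.5, 1.2]
grip_width: 49.5
```

```bash
python3 look.py w9; python3 - <<'E'
from h import *
go([510.3,-264.7,19],1.70)
E
```

```text
[ 512.028 -264.623  101.161] [0.66  0.751 0.    0.001] 14.0
travel [ 0.001 -0.002  0.083] twist [0.003 0.003 0.   ] n_lin 1.3 n_rot 0.0
```

View pics/w9.png

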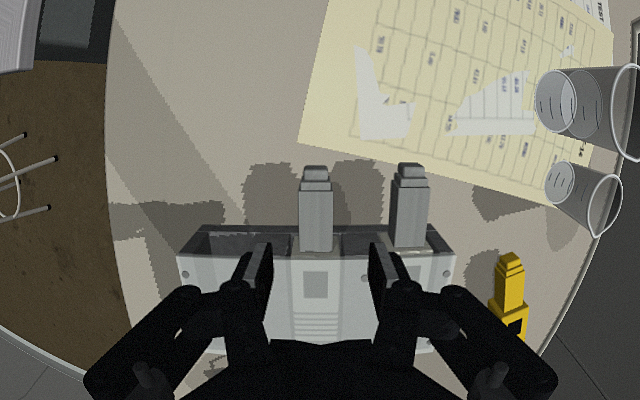

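```bash
python3 - <<'E'
from h import *
import pickle
st,im=pickle.load(open('pics/w9.pkl','rb'));T=wT(st)
a=watz((316.3,190),46,T);b=watz((315.7,249),46,T);print(a,b,np.arctan2(*(a-b)[[1,0]]))
E
```

```text
[ 508.725 -246.118   46.   ] [ 513.75  -289.953   46.   ] 1.6849189285929422
```

Request:
drive_tool(
  commands=[
    {"fingers": 0.42, "travel": [0, -0.001, 0.03], "twist": [0.002, 0.002, 0.01]},
    {"fingers": 0.42, "travel": [0, -0.001, 0.06], "twist": [0.002, 0.002, 0.01]},
    {"fingers": 0.42, "travel": [0, -0.001, 0.078], "twist": [0.002, 0.002, 0.01]},
    {"fingers": 0.42, "travel": [0, -0.001, 0.082], "twist": [0.002, 0.002, 0.01]},
    {"fingers": 0.7, "travel": [0, -0.001, 0.082], "twist": [0.002, 0.002, 0.01]},
    {"fingers": 0.8, "travel": [0, -0.001, 0.082], "twist": [0.002, 0.002, 0.01]},
    {"fingers": 1, "travel": [0, -0.001, 0.082], "twist": [0.002, 0.002, 0.01]},
    {"fingers": 1, "travel": [0, -0.001, 0.082], "twist": [0.002, 0.002, 0.01]},
  ],
  grip_force=80,
)

```text
time: 15.05
tcp_pos: [512.0, -265.9, 21.3]
ee_rot: [0.664, 0.748, 0.0, 0.001]
ft_force: [-4.1, 0.6, 6.2]
grip_width: 22.9
```

Request:
drive_tool(
  commands=[
    {"fingers": 1, "travel": [0.01, 0, -0.001], "twist": [0, 0, 0]},
    {"fingers": 1, "travel": [0.025, 0, -0.001], "twist": [0, 0, 0]},
    {"fingers": 1, "travel": [0.04, 0, -0.001], "twist": [0, 0, 0]},
    {"fingers": 1, "travel": [0.06, 0, -0.001], "twist": [0, 0, 0]},
    {"fingers": 1, "travel": [0.08, 0, -0.001], "twist": [0, 0, 0]},
    {"fingers": 1, "travel": [0.1, 0, -0.001], "twist": [0, 0, 0]},
    {"fingers": 1, "travel": [0.115, 0, -0.002], "twist": [0, 0, 0]},
    {"fingers": 1, "travel": [0.115, 0, -0.002], "twist": [0, 0, 0]},
  ],
)

```text
time: 16.05
tcp_pos: [498.1, -150.5, 23.1]
ee_rot: [0.663, 0.749, 0.0, 0.001]
ft_force: [0.2, 0.7, -1.3]
grip_width: 22.7
```

```bash
python3 look.py w10; python3 - <<'E'
from h import *
im=viewer.read_camera('side');crop(im,280,110,440,270,4,'pics/s10.png')
E
```

```text
[ 498.062 -150.472   23.138] [0.663 0.749 0.    0.001] 16.05
```

View pics/w10.png

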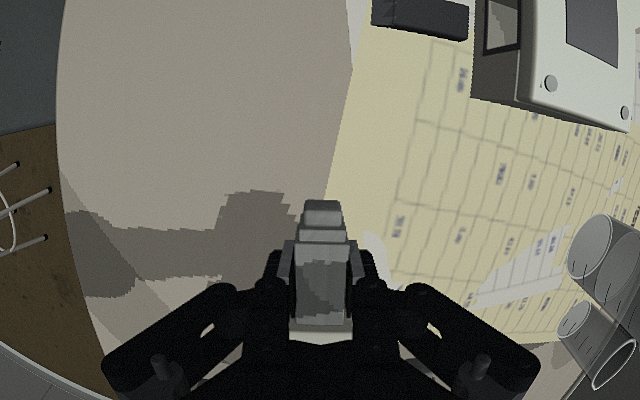

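View pics/s10.png

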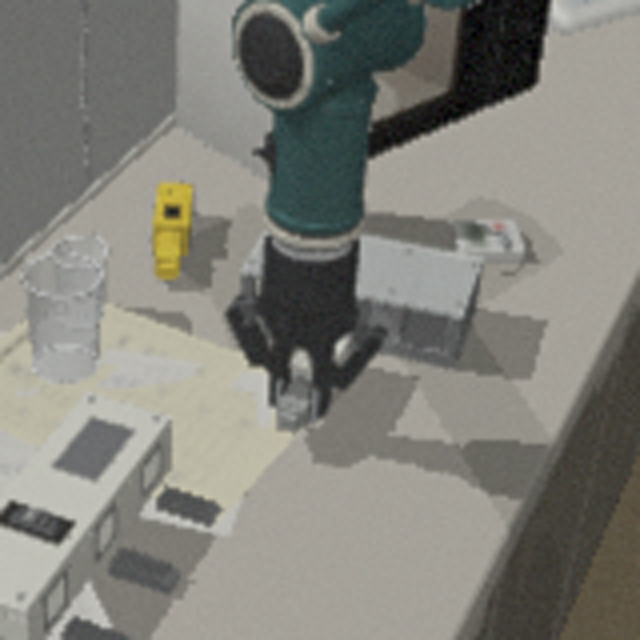

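```bash
python3 - <<'E'
from h import *
go([500,-76.5,60],0.0515)
E
```

```text
travel [ 0.074  0.011 -0.037] twist [ 0.003 -0.     1.64 ] n_lin 1.3 n_rot 8.8
```

Request:
drive_tool(
  commands=[
    {"fingers": 1, "travel": [0.01, 0, -0.037], "twist": [0, 0, 0.08]},
    {"fingers": 1, "travel": [0.02, 0.002, -0.037], "twist": [0, 0, 0.24]},
    {"fingers": 1, "travel": [0.03, 0.004, -0.037], "twist": [0, 0, 0.41]},
    {"fingers": 1, "travel": [0.04, 0.006, -0.037], "twist": [0, 0, 0.58]},
    {"fingers": 1, "travel": [0.05, 0.008, -0.037], "twist": [0, 0, 0.75]},
    {"fingers": 1, "travel": [0.06, 0.01, -0.037], "twist": [0, 0, 0.92]},
    {"fingers": 1, "travel": [0.07, 0.011, -0.037], "twist": [0, 0, 1.09]},
    {"fingers": 1, "travel": [0.074, 0.011, -0.037], "twist": [0, 0, 1.26]},
    {"fingers": 1, "travel": [0.074, 0.011, -0.037], "twist": [0, 0, 1.43]},
    {"fingers": 1, "travel": [0.074, 0.011, -0.037], "twist": [0, 0, 1.58]},
    {"fingers": 1, "travel": [0.074, 0.011, -0.037], "twist": [0, 0, 1.64]},
    {"fingers": 1, "travel": [0.074, 0.011, -0.037], "twist": [0, 0, 1.64]},
  ],
)

```text
time: 17.65
tcp_pos: [501.0, -77.7, 60.3]
ee_rot: [1.0, 0.025, 0.001, 0.001]
ft_force: [0.0, 0.3, -1.0]
grip_width: 22.8
```

```bash
python3 - <<'E'
from h import *
go([500,-76.5,6],0.0515)
im=viewer.read_camera('side');crop(im,280,170,440,330,4,'pics/s11.png')
E
```

```text
travel [-0.001 -0.001  0.054] twist [ 0.002 -0.003 -0.001] n_lin 0.9 n_rot 0.0
```

View pics/s11.png

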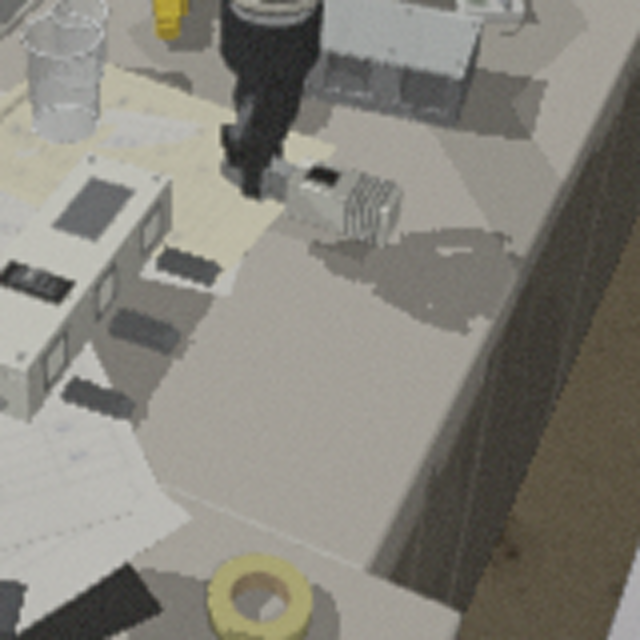

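Request:
drive_tool(
  commands=[
    {"fingers": 1, "travel": [-0.001, -0.001, 0.02], "twist": [0, 0, 0]},
    {"fingers": 1, "travel": [-0.001, -0.001, 0.04], "twist": [0, 0, 0]},
    {"fingers": 1, "travel": [-0.001, -0.001, 0.05], "twist": [0, 0, 0]},
    {"fingers": 1, "travel": [-0.001, -0.001, 0.054], "twist": [0, 0, 0]},
    {"fingers": 1, "travel": [-0.001, -0.001, 0.055], "twist": [0, 0, 0]},
    {"fingers": 1, "travel": [-0.001, -0.001, 0.055], "twist": [0, 0, 0]},
  ],
)

```text
time: 18.45
tcp_pos: [500.4, -76.8, 5.8]
ee_rot: [1.0, 0.026, 0.002, 0.001]
ft_force: [-0.1, -0.1, -0.5]
grip_width: 22.6
```

Request:
drive_tool(
  commands=[
    {"fingers": 1, "travel": [0, 0, 0.0005], "twist": [0, 0, 0]},
    {"fingers": 0.75, "travel": [0, 0, 0.0005], "twist": [0, 0, 0]},
    {"fingers": 0.6, "travel": [0, 0, 0], "twist": [0, 0, 0]},
    {"fingers": 0.5, "travel": [0, 0, 0], "twist": [0, 0, 0]},
    {"fingers": 0.4, "travel": [0, 0, -0.02], "twist": [0, 0, 0]},
    {"fingers": 0.3, "travel": [0, 0, -0.06], "twist": [0, 0, 0]},
    {"fingers": 0.3, "travel": [-0.04, 0, -0.11], "twist": [0, 0, 0]},
    {"fingers": 0.3, "travel": [-0.07, 0, -0.13], "twist": [0, 0, 0]},
    {"fingers": 0.3, "travel": [-0.07, 0, -0.13], "twist": [0, 0, 0]},
    {"fingers": 0.3, "travel": [-0.07, 0, -0.13], "twist": [0, 0, 0]},
  ],
)

```text
time: 19.7
tcp_pos: [430.4, -80.2, 135.5]
ee_rot: [1.0, 0.026, 0.002, 0.001]
ft_force: [-0.5, 0.1, 0.1]
grip_width: 59.7
```

```bash
python3 look.py w12
```

```text
[430.399 -80.17  135.473] [1.    0.026 0.002 0.001] 19.7
```

View pics/w12.png

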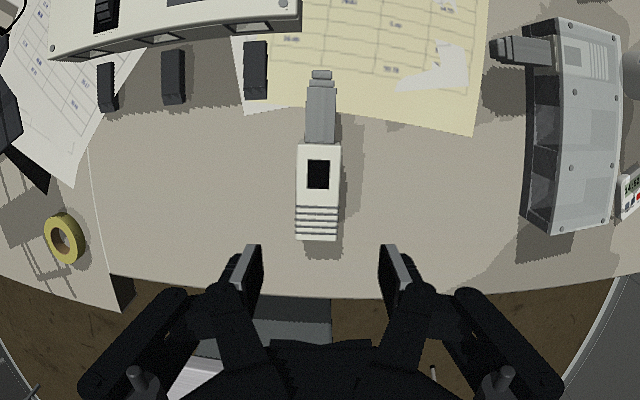

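```bash
python3 - <<'E'
from h import *
import pickle
st,im=pickle.load(open('pics/w12.pkl','rb'))
crop(im,280,60,360,250,4.2,'pics/w12c.png')
crop(im,40,0,310,120,2.9,'pics/w12d.png')
E
```

```text
(no output)
```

View pics/w12c.png

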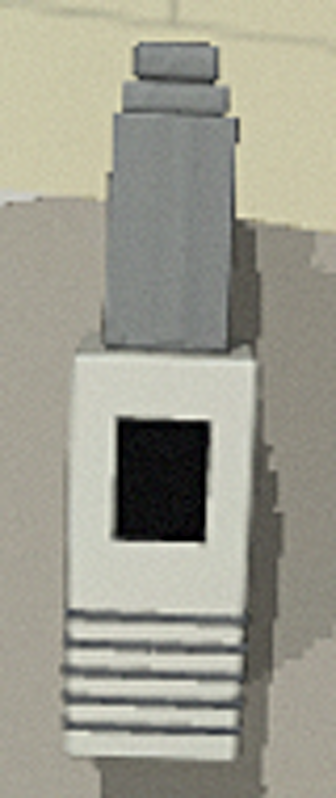

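View pics/w12d.png

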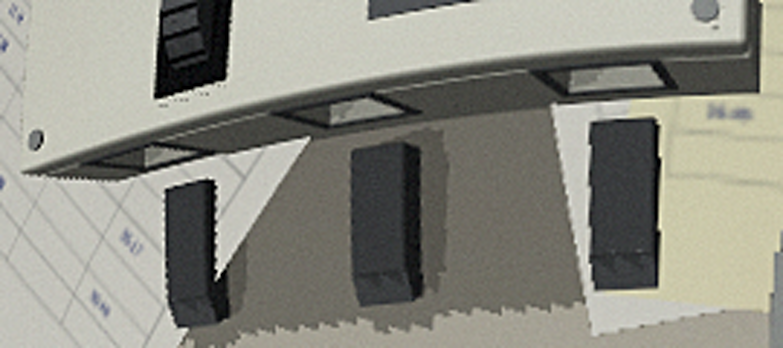

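```bash
python3 - <<'E'
from h import *
import pickle
st,im=pickle.load(open('pics/w12.pkl','rb'));T=wT(st)
P=lambda x,y,z:watz((280+x/4.2,60+y/4.2),z,T)
Q=lambda x,y,z:watz((40+x/2.9,0+y/2.9),z,T)
f=(P(78,354,36)+P(258,357,36))/2;b=(P(66,754,36)+P(238,758,36))/2
print('body',f,b,(f+b)/2,np.hypot(*(f-b)[:2]),np.arctan2(*(f-b)[[1,0]]))
f=(P(114,113,30)+P(236,113,30))/2;b=(P(105,347,30)+P(228,347,30))/2
print('nose',f,b,np.hypot(*(f-b)[:2]),np.arctan2(*(f-b)[[1,0]]))
for n,pts in dict(R=((590,120),(655,122),(590,250),(653,250)),M=((352,150),(402,146),(357,272),(408,268)),L=((165,187),(213,180),(172,297),(214,290))).items():
    q=[Q(*p,14) for p in pts];f=(q[0]+q[1])/2;b=(q[2]+q[3])/2;print(n,f,b,np.arctan2(*(f-b)[[1,0]]))
print('port R top corners',Q(537,72,48),Q(668,65,48),'M',Q(277,107,48),Q(390,95,48),'L',Q(88,160,48),Q(190,145,48))
E
```

```text
body [475.587 -78.036  36.   ] [393.11  -78.841  36.   ] [434.348 -78.439  36.   ] 82.48043254853128 0.009752451449303524
nose [521.204 -77.074  30.   ] [476.329 -77.716  30.   ] 44.87967404903449 0.014314830443345592
R [560.076 -18.535  14.   ] [521.021 -20.005  14.   ] 0.037623437605502824
M [556.336  61.253  14.   ] [516.999  57.975  14.   ] 0.08315012568305116
L [553.185 138.497  14.   ] [514.362 136.094  14.   ] 0.061825791374936725
port R top corners [567.987  -2.237  48.   ] [568.64  -36.905  48.   ] M [566.437  78.142  48.   ] [565.192  40.379  48.   ] L [562.084 157.387  48.   ] [559.588 110.958  48.   ]
```

```bash
python3 - <<'E'
from h import *
go([436,-78.4,4],0.02)
E
```

```text
travel [ 0.005 -0.002  0.131] twist [ 0.002 -0.003  0.032] n_lin 2.1 n_rot 0.2
```

Request:
drive_tool(
  commands=[
    {"fingers": 0.3, "travel": [0.005, -0.002, 0.05], "twist": [0.001, -0.003, 0.032]},
    {"fingers": 0.3, "travel": [0.005, -0.002, 0.095], "twist": [0.001, -0.003, 0.032]},
    {"fingers": 0.3, "travel": [0.005, -0.002, 0.122], "twist": [0.001, -0.003, 0.032]},
    {"fingers": 0.3, "travel": [0.005, -0.002, 0.13], "twist": [0.001, -0.003, 0.032]},
    {"fingers": 0.3, "travel": [0.005, -0.002, 0.131], "twist": [0.001, -0.003, 0.032]},
    {"fingers": 0.6, "travel": [0.005, -0.002, 0.131], "twist": [0.001, -0.003, 0.032]},
    {"fingers": 0.8, "travel": [0.005, -0.002, 0.131], "twist": [0.001, -0.003, 0.032]},
    {"fingers": 1, "travel": [0.005, -0.002, 0.131], "twist": [0.001, -0.003, 0.032]},
    {"fingers": 1, "travel": [0.005, -0.002, 0.131], "twist": [0.001, -0.003, 0.032]},
  ],
  grip_force=60,
)

```text
time: 20.88
tcp_pos: [437.1, -78.4, 5.4]
ee_rot: [1.0, 0.01, 0.002, 0.001]
ft_force: [1.0, -0.3, 5.1]
grip_width: 35.4
```

```bash
python3 - <<'E'
from h import *
go([443.5,-24,28],0.0515)
E
```

```text
travel [ 0.008 -0.054 -0.023] twist [ 0.002 -0.003 -0.032] n_lin 0.9 n_rot 0.2
```

Request:
drive_tool(
  commands=[
    {"fingers": 1, "travel": [0, 0, -0.015], "twist": [0.001, -0.003, 0]},
    {"fingers": 1, "travel": [0, -0.02, -0.023], "twist": [0.002, -0.003, -0.016]},
    {"fingers": 1, "travel": [0.004, -0.04, -0.023], "twist": [0.002, -0.003, -0.032]},
    {"fingers": 1, "travel": [0.007, -0.054, -0.023], "twist": [0.002, -0.003, -0.032]},
    {"fingers": 1, "travel": [0.007, -0.054, -0.023], "twist": [0.002, -0.003, -0.032]},
    {"fingers": 1, "travel": [0.007, -0.054, -0.023], "twist": [0.002, -0.003, -0.032]},
  ],
)

```text
time: 21.62
tcp_pos: [442.6, -24.5, 28.1]
ee_rot: [1.0, 0.026, -0.0, 0.0]
ft_force: [0.2, 0.1, -1.7]
grip_width: 34.9
```

```bash
python3 look.py w13; python3 - <<'E'
import pickle
from h import *
st,im=pickle.load(open('pics/w13.pkl','rb'))
crop(im,220,0,420,300,2.6,'pics/w13c.png')
E
```

```text
[442.632 -24.454  28.064] [ 1.     0.026 -0.     0.   ] 21.625
```

View pics/w13c.png

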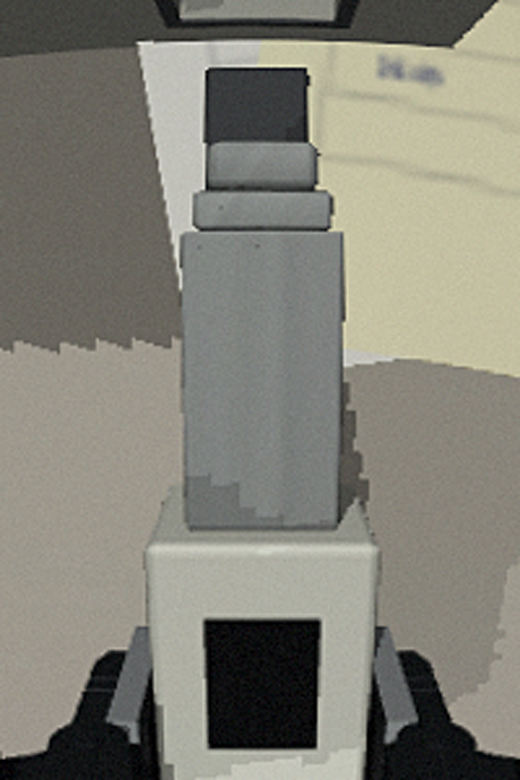

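```bash
cat > al.py <<'E'
from h import *
import pickle
# lateral positions in tool frame of image points at world z
def tl(fn,pts):
    st,im=pickle.load(open(f'pics/{fn}.pkl','rb'));T=wT(st);Ti=np.linalg.inv(T)
    return [ (Ti@np.r_[watz((u,v),z,T),1])[:3] for u,v,z in pts]
E
python3 - <<'E'
from al import *
c=lambda x,y,z:(220+x/2.6,y/2.6,z)
for n,a,b in [('tip',c(207,165,49),c(316,165,49)),('taper',c(183,235,52.6),c(343,235,52.6)),('shoulder',c(187,525,52.6),c(338,525,52.6)),('bodyfront',c(150,550,58.6),c(378,550,58.6)),('railfar',c(206,70,14),c(308,70,14)),('railnear',c(206,140,14),c(306,140,14)),('portbot',c(180,20,20),c(340,20,20)),('bezel',c(163,0,48),c(355,0,48))]:
    p=tl('w13',[a,b]);print(n,(p[0]+p[1])/2,'w',(p[1]-p[0])[1])
E
```

```text
tip [ 94.637   0.329 -20.991] w 16.031572554291557
taper [ 83.996   0.53  -24.585] w 22.987539731436947
shoulder [ 40.017   0.42  -24.559] w 23.387739745457704
bodyfront [ 38.13    0.636 -30.558] w 34.01083273715902
railfar [117.731  -0.463  13.995] w 19.35768943710859
railnear [103.628  -0.67   14.004] w 18.9422199379218
portbot [126.504   0.123   7.99 ] w 29.38792187320318
bezel [121.403  -0.011 -20.007] w 28.80596477294866
```

Request:
drive_tool(
  commands=[
    {"fingers": 1, "travel": [0, -0.0006, 0.006], "twist": [0, 0, 0]},
    {"fingers": 1, "travel": [0.01, -0.0006, 0.0067], "twist": [0, 0, 0]},
    {"fingers": 1, "travel": [0.02, -0.0006, 0.0067], "twist": [0, 0, 0]},
    {"fingers": 1, "travel": [0.028, -0.0006, 0.0067], "twist": [0, 0, 0]},
    {"fingers": 1, "travel": [0.034, -0.0006, 0.0067], "twist": [0, 0, 0]},
    {"fingers": 1, "travel": [0.04, -0.0006, 0.0067], "twist": [0, 0, 0]},
    {"fingers": 1, "travel": [0.044, -0.0006, 0.0067], "twist": [0, 0, 0]},
    {"fingers": 1, "travel": [0.044, -0.0006, 0.0067], "twist": [0, 0, 0]},
  ],
)

```text
time: 22.68
tcp_pos: [486.8, -21.7, 21.4]
ee_rot: [1.0, 0.026, -0.0, 0.0]
ft_force: [0.2, 0.3, -1.2]
grip_width: 35.2
```

```bash
python3 look.py w14; python3 - <<'E'
import pickle
from h import *
st,im=pickle.load(open('pics/w14.pkl','rb'));print(st['ft_force'],st['moment'])
crop(im,220,0,420,300,2.6,'pics/w14c.png')
E
```

```text
[486.844 -21.73   21.411] [ 1.     0.026 -0.     0.   ] 22.675
[ 0.244  0.281 -1.22 ] [-0.035  0.024 -0.021]
```

View pics/w14c.png

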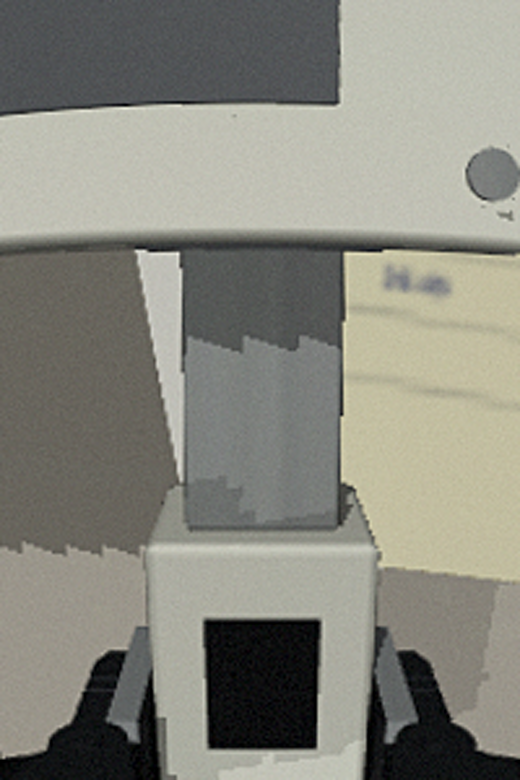

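Request:
drive_tool(
  commands=[
    {"fingers": 1, "travel": [0.008, 0, 0], "twist": [0, 0, 0]},
    {"fingers": 1, "travel": [0.016, 0, 0], "twist": [0, 0, 0]},
    {"fingers": 1, "travel": [0.024, 0, 0], "twist": [0, 0, 0]},
    {"fingers": 1, "travel": [0.032, 0, 0], "twist": [0, 0, 0]},
    {"fingers": 1, "travel": [0.037, 0, 0], "twist": [0, 0, 0]},
    {"fingers": 1, "travel": [0.039, 0, 0], "twist": [0, 0, 0]},
    {"fingers": 1, "travel": [0.041, 0, 0], "twist": [0, 0, 0]},
  ],
)

```text
time: 23.6
tcp_pos: [527.3, -19.6, 21.2]
ee_rot: [1.0, 0.026, -0.001, 0.0]
ft_force: [-0.9, -0.0, -0.9]
grip_width: 35.2
```

Request:
drive_tool(
  commands=[
    {"fingers": 1, "travel": [0.002, 0, 0], "twist": [0, 0, 0]},
    {"fingers": 1, "travel": [0.003, 0, 0], "twist": [0, 0, 0]},
    {"fingers": 1, "travel": [0.004, 0, 0], "twist": [0, 0, 0]},
  ],
)

```text
time: 23.98
tcp_pos: [530.7, -19.4, 21.0]
ee_rot: [1.0, 0.026, -0.001, -0.0]
ft_force: [-3.8, -0.9, 0.9]
grip_width: 35.4
```

Request:
drive_tool(
  commands=[
    {"fingers": 1, "travel": [0.001, 0, 0], "twist": [0, 0, 0]},
    {"fingers": 1, "travel": [0.002, 0, 0], "twist": [0, 0, 0]},
    {"fingers": 1, "travel": [0.0025, 0, 0], "twist": [0, 0, 0]},
  ],
)

```text
time: 24.35
tcp_pos: [530.6, -19.3, 20.4]
ee_rot: [1.0, 0.026, -0.004, -0.0]
ft_force: [-9.1, -1.4, 4.3]
grip_width: 35.1
```

```bash
python3 look.py w15; python3 - <<'E'
import pickle
from h import *
st,im=pickle.load(open('pics/w15.pkl','rb'));print(st['ft_force'],st['moment'])
crop(im,220,80,420,320,3,'pics/w15c.png')
E
```

```text
[530.572 -19.32   20.413] [ 1.     0.026 -0.004 -0.   ] 24.35
[-9.074 -1.375  4.283] [-0.221  1.061 -0.12 ]
```

View pics/w15c.png

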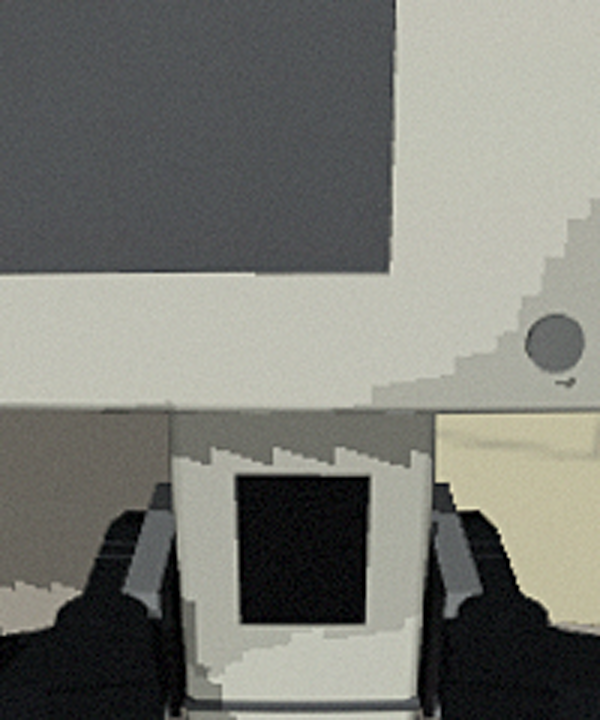

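Request:
drive_tool(
  commands=[
    {"fingers": 1, "travel": [0.001, 0, 0.001], "twist": [0, 0, 0]},
    {"fingers": 0.6, "travel": [0.001, 0, 0.001], "twist": [0, 0, 0]},
    {"fingers": 0.45, "travel": [0, 0, 0.001], "twist": [0, 0, 0]},
    {"fingers": 0.35, "travel": [0, 0, 0], "twist": [0, 0, 0]},
    {"fingers": 0.35, "travel": [0, 0, -0.02], "twist": [0, 0, 0]},
    {"fingers": 0.35, "travel": [-0.02, 0, -0.06], "twist": [0, 0, 0]},
    {"fingers": 0.35, "travel": [-0.05, 0, -0.11], "twist": [0, 0, 0]},
    {"fingers": 0.35, "travel": [-0.05, 0, -0.13], "twist": [0, 0, 0]},
    {"fingers": 0.35, "travel": [-0.05, 0, -0.13], "twist": [0, 0, 0]},
  ],
)

```text
time: 25.52
tcp_pos: [483.9, -22.1, 153.4]
ee_rot: [1.0, 0.026, -0.001, 0.0]
ft_force: [-0.1, 0.3, 0.1]
grip_width: 55.1
```

```bash
python3 look.py w16; python3 - <<'E'
from h import *
im=viewer.read_camera('side');crop(im,240,130,440,290,4,'pics/s16.png')
E
```

```text
[483.883 -22.066 153.428] [ 1.     0.026 -0.001  0.   ] 25.525
```

View pics/w16.png

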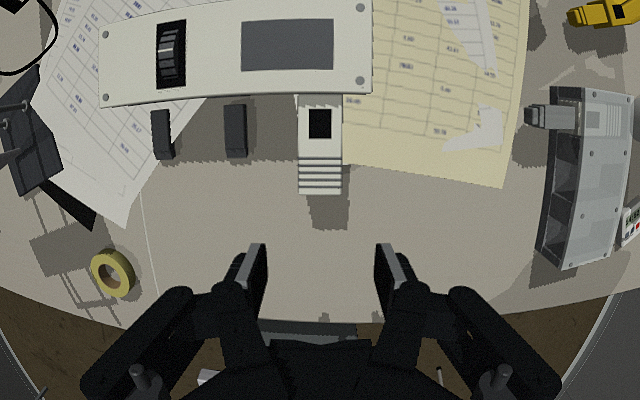

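View pics/s16.png

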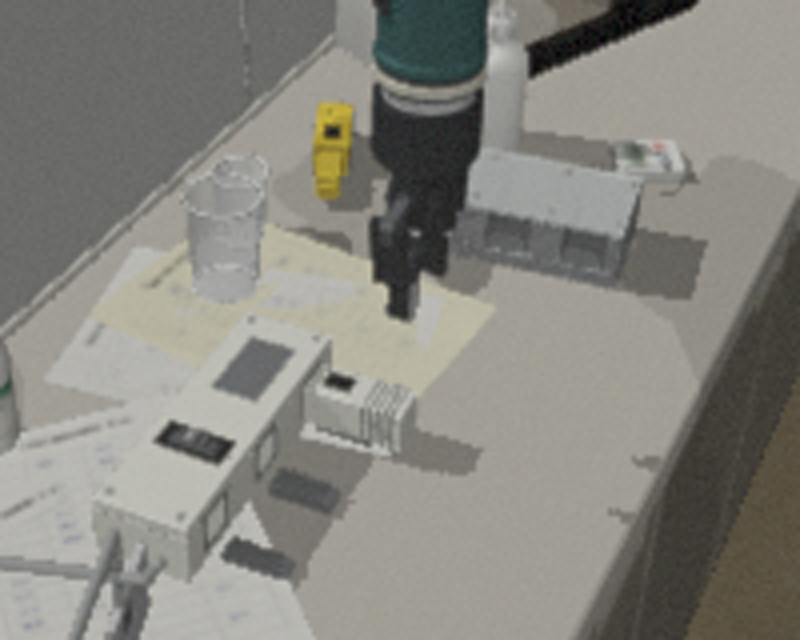

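```bash
python3 - <<'E'
from h import *
go([578.3,-253.4,105],1.71)
E
```

```text
travel [0.085 0.236 0.045] twist [-0.007  0.005 -1.659] n_lin 4.1 n_rot 8.9
```

Request:
drive_tool(
  commands=[
    {"fingers": 0.42, "travel": [0, 0.03, -0.03], "twist": [0, 0, -0.17]},
    {"fingers": 0.42, "travel": [0.02, 0.06, -0.05], "twist": [0, 0, -0.35]},
    {"fingers": 0.42, "travel": [0.03, 0.09, -0.05], "twist": [0, 0, -0.53]},
    {"fingers": 0.42, "travel": [0.04, 0.12, -0.05], "twist": [0, 0, -0.71]},
    {"fingers": 0.42, "travel": [0.05, 0.15, -0.05], "twist": [0, 0, -0.89]},
    {"fingers": 0.42, "travel": [0.06, 0.18, -0.05], "twist": [0, 0, -1.07]},
    {"fingers": 0.42, "travel": [0.07, 0.2, -0.05], "twist": [0, 0, -1.25]},
    {"fingers": 0.42, "travel": [0.08, 0.22, -0.03], "twist": [0, 0, -1.43]},
    {"fingers": 0.42, "travel": [0.085, 0.236, 0], "twist": [0, 0, -1.6]},
    {"fingers": 0.42, "travel": [0.085, 0.236, 0.035], "twist": [-0.007, 0.005, -1.659]},
    {"fingers": 0.42, "travel": [0.085, 0.236, 0.045], "twist": [-0.007, 0.005, -1.659]},
    {"fingers": 0.42, "travel": [0.085, 0.236, 0.045], "twist": [-0.007, 0.005, -1.659]},
  ],
)

```text
time: 27.12
tcp_pos: [577.4, -252.5, 102.6]
ee_rot: [0.656, 0.754, -0.001, -0.002]
ft_force: [-0.2, -0.7, 0.6]
grip_width: 49.7
```

```bash
python3 look.py w17; python3 - <<'E'
import pickle
from h import *
st,im=pickle.load(open('pics/w17.pkl','rb'))
crop(im,220,140,420,320,3.5,'pics/w17c.png')
go([578.3,-253.4,19],1.71)
E
```

```text
[ 577.367 -252.484  102.608] [ 0.656  0.754 -0.001 -0.002] 27.125
travel [-0.    -0.     0.085] twist [-0.001  0.    -0.   ] n_lin 1.4 n_rot 0.0
```

View pics/w17c.png

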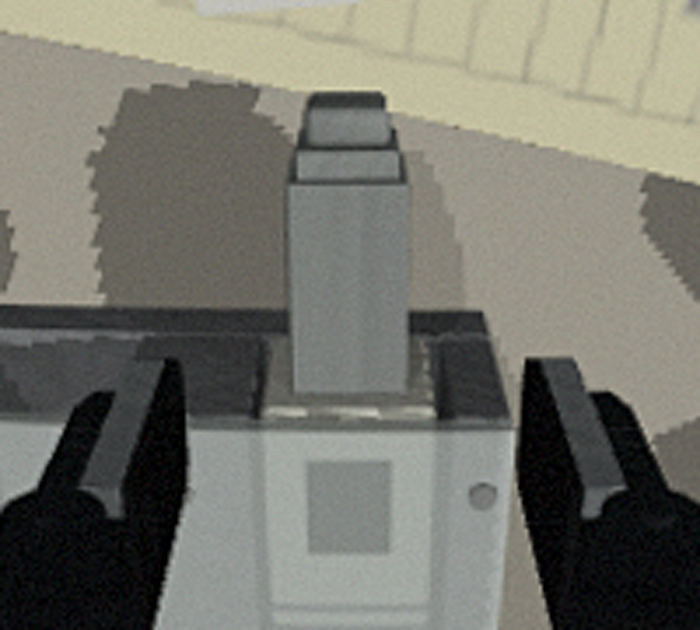

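Request:
drive_tool(
  commands=[
    {"fingers": 0.42, "travel": [0, 0, 0.03], "twist": [0, 0, 0]},
    {"fingers": 0.42, "travel": [0, 0, 0.06], "twist": [0, 0, 0]},
    {"fingers": 0.42, "travel": [0, 0, 0.08], "twist": [0, 0, 0]},
    {"fingers": 0.42, "travel": [0, 0, 0.084], "twist": [0, 0, 0]},
    {"fingers": 0.7, "travel": [0, 0, 0.084], "twist": [0, 0, 0]},
    {"fingers": 0.8, "travel": [0, 0, 0.084], "twist": [0, 0, 0]},
    {"fingers": 1, "travel": [0, 0, 0.084], "twist": [0, 0, 0]},
    {"fingers": 1, "travel": [0, 0, 0.084], "twist": [0, 0, 0]},
  ],
  grip_force=80,
)

```text
time: 28.18
tcp_pos: [579.5, -253.5, 21.9]
ee_rot: [0.656, 0.755, 0.0, 0.001]
ft_force: [-0.7, 0.3, 5.6]
grip_width: 22.5
```

Request:
drive_tool(
  commands=[
    {"fingers": 1, "travel": [0.01, 0, -0.001], "twist": [0, 0, 0]},
    {"fingers": 1, "travel": [0.025, 0, -0.001], "twist": [0, 0, 0]},
    {"fingers": 1, "travel": [0.04, 0, -0.001], "twist": [0, 0, 0]},
    {"fingers": 1, "travel": [0.06, 0, -0.001], "twist": [0, 0, 0]},
    {"fingers": 1, "travel": [0.08, 0, -0.001], "twist": [0, 0, 0]},
    {"fingers": 1, "travel": [0.1, 0, -0.001], "twist": [0, 0, 0]},
    {"fingers": 1, "travel": [0.115, 0, -0.002], "twist": [0, 0, 0]},
    {"fingers": 1, "travel": [0.115, 0, -0.03], "twist": [0, 0, 0]},
    {"fingers": 1, "travel": [0.115, 0, -0.05], "twist": [0, 0, 0]},
    {"fingers": 1, "travel": [0.115, 0, -0.06], "twist": [0, 0, 0]},
  ],
)

```text
time: 29.42
tcp_pos: [564.8, -139.8, 83.7]
ee_rot: [0.656, 0.755, 0.001, 0.002]
ft_force: [0.4, -0.4, -2.3]
grip_width: 22.6
```

```bash
python3 - <<'E'
from h import *
im=viewer.read_camera('side');crop(im,240,130,440,290,4,'pics/s18.png')
print(env.state()['tcp_pos'])
go([500,-86.5,80],0.0515)
E
```

```text
[ 565.162 -139.99    84.536]
travel [ 0.062 -0.057  0.004] twist [ 0.006 -0.002  1.658] n_lin 1.4 n_rot 8.9
```

View pics/s18.png

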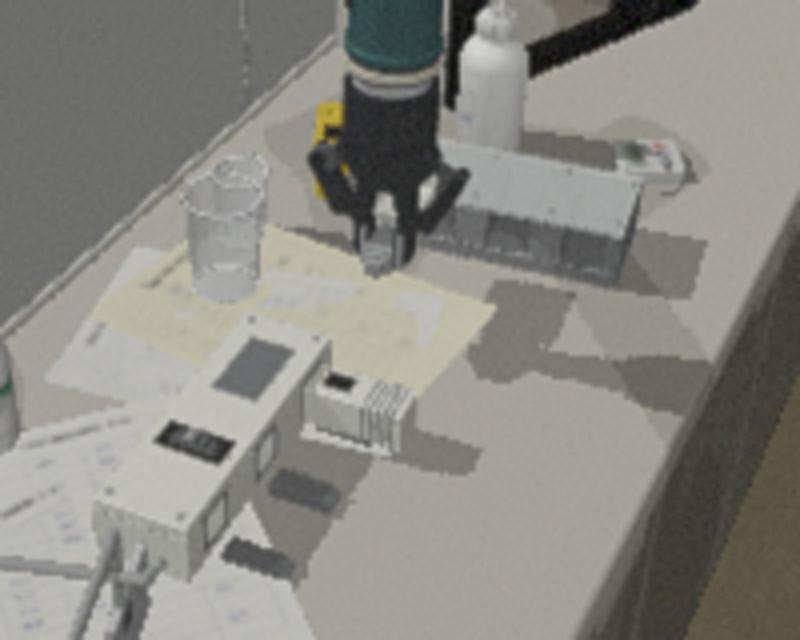

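```bash
python3 - <<'E'
from h import *
go([500,-110,80],0.0515)
E
```

```text
travel [ 0.039 -0.06   0.004] twist [ 0.006 -0.002  1.658] n_lin 1.2 n_rot 8.9
```

Request:
drive_tool(
  commands=[
    {"fingers": 1, "travel": [0.004, -0.006, 0], "twist": [0, 0, 0.08]},
    {"fingers": 1, "travel": [0.008, -0.012, 0], "twist": [0, 0, 0.24]},
    {"fingers": 1, "travel": [0.012, -0.02, 0], "twist": [0, 0, 0.41]},
    {"fingers": 1, "travel": [0.016, -0.026, 0], "twist": [0, 0, 0.58]},
    {"fingers": 1, "travel": [0.02, -0.032, 0], "twist": [0, 0, 0.75]},
    {"fingers": 1, "travel": [0.024, -0.038, 0], "twist": [0, 0, 0.92]},
    {"fingers": 1, "travel": [0.03, -0.044, 0], "twist": [0, 0, 1.09]},
    {"fingers": 1, "travel": [0.034, -0.05, 0], "twist": [0, 0, 1.26]},
    {"fingers": 1, "travel": [0.039, -0.056, 0], "twist": [0, 0, 1.43]},
    {"fingers": 1, "travel": [0.039, -0.06, 0.004], "twist": [0, 0, 1.58]},
    {"fingers": 1, "travel": [0.039, -0.06, 0.004], "twist": [0.006, -0.002, 1.658]},
    {"fingers": 1, "travel": [0.039, -0.06, 0.004], "twist": [0.006, -0.002, 1.658]},
  ],
)

```text
time: 30.98
tcp_pos: [500.1, -109.9, 79.7]
ee_rot: [1.0, 0.026, -0.0, 0.0]
ft_force: [-0.5, -0.2, -2.2]
grip_width: 22.5
```

```bash
python3 - <<'E'
from h import *
go([500,-110,6.3],0.0515)
E
```

```text
travel [-0.     0.     0.073] twist [0.    0.    0.001] n_lin 1.2 n_rot 0.0
```

Grasped at TCP z 21.9 with its underside at 16, so the bench is reached at TCP z ≈ 5.9.

Request:
drive_tool(
  commands=[
    {"fingers": 1, "travel": [0, 0, 0.025], "twist": [0, 0, 0]},
    {"fingers": 1, "travel": [0, 0, 0.05], "twist": [0, 0, 0]},
    {"fingers": 1, "travel": [0, 0, 0.066], "twist": [0, 0, 0]},
    {"fingers": 1, "travel": [0, 0, 0.071], "twist": [0, 0, 0]},
    {"fingers": 1, "travel": [0, 0, 0.0735], "twist": [0, 0, 0]},
    {"fingers": 1, "travel": [0, 0, 0.0735], "twist": [0, 0, 0]},
  ],
)

```text
time: 31.72
tcp_pos: [500.8, -110.1, 6.8]
ee_rot: [1.0, 0.026, 0.001, 0.0]
ft_force: [0.1, -0.8, -0.8]
grip_width: 22.2
```

Request:
drive_tool(
  commands=[
    {"fingers": 1, "travel": [0, 0, 0.001], "twist": [0, 0, 0]},
    {"fingers": 0.75, "travel": [0, 0, 0.001], "twist": [0, 0, 0]},
    {"fingers": 0.6, "travel": [0, 0, 0.001], "twist": [0, 0, 0]},
    {"fingers": 0.5, "travel": [0, 0, 0], "twist": [0, 0, 0]},
    {"fingers": 0.4, "travel": [0, 0, -0.02], "twist": [0, 0, 0]},
    {"fingers": 0.3, "travel": [0, 0, -0.06], "twist": [0, 0, 0]},
    {"fingers": 0.3, "travel": [-0.04, 0, -0.11], "twist": [0, 0, 0]},
    {"fingers": 0.3, "travel": [-0.07, 0, -0.13], "twist": [0, 0, 0]},
    {"fingers": 0.3, "travel": [-0.07, 0, -0.13], "twist": [0, 0, 0]},
    {"fingers": 0.3, "travel": [-0.07, 0, -0.13], "twist": [0, 0, 0]},
  ],
)

```text
time: 32.98
tcp_pos: [431.1, -113.7, 136.6]
ee_rot: [1.0, 0.026, 0.001, 0.0]
ft_force: [1.2, 0.1, -0.6]
grip_width: 59.5
```

```bash
python3 look.py w19; python3 - <<'E'
import pickle
from h import *
st,im=pickle.load(open('pics/w19.pkl','rb'))
crop(im,280,60,360,250,4.2,'pics/w19c.png')
E
```

```text
[ 431.09  -113.692  136.65 ] [1.    0.026 0.001 0.   ] 32.975
```

View pics/w19.png

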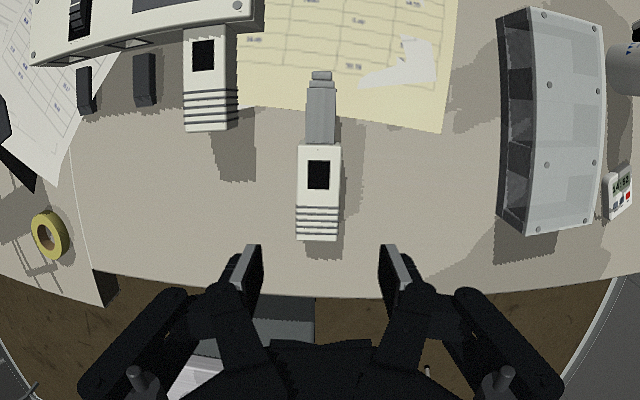

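View pics/w19c.png

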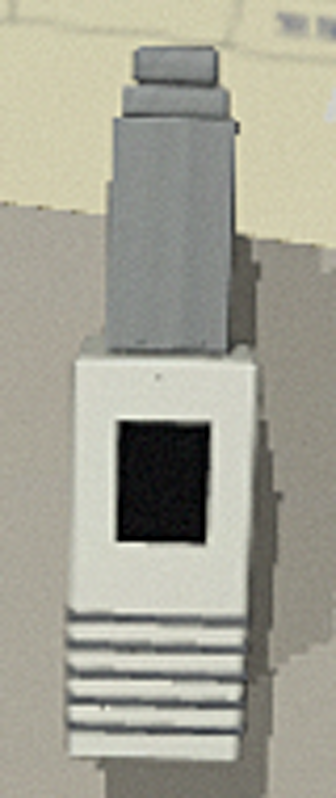

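Request:
drive_tool(
  commands=[
    {"fingers": 0.3, "travel": [0.005, -0.002, 0.05], "twist": [0, 0, 0.032]},
    {"fingers": 0.3, "travel": [0.005, -0.002, 0.095], "twist": [0, 0, 0.032]},
    {"fingers": 0.3, "travel": [0.005, -0.002, 0.123], "twist": [0, 0, 0.032]},
    {"fingers": 0.3, "travel": [0.005, -0.002, 0.131], "twist": [0, 0, 0.032]},
    {"fingers": 0.3, "travel": [0.005, -0.002, 0.132], "twist": [0, 0, 0.032]},
    {"fingers": 0.6, "travel": [0.005, -0.002, 0.132], "twist": [0, 0, 0.032]},
    {"fingers": 0.8, "travel": [0.005, -0.002, 0.132], "twist": [0, 0, 0.032]},
    {"fingers": 1, "travel": [0.005, -0.002, 0.132], "twist": [0, 0, 0.032]},
    {"fingers": 1, "travel": [0.005, -0.002, 0.132], "twist": [0, 0, 0.032]},
  ],
  grip_force=60,
)

```text
time: 34.15
tcp_pos: [437.4, -111.8, 5.5]
ee_rot: [1.0, 0.01, 0.002, 0.001]
ft_force: [1.2, 0.3, 6.1]
grip_width: 34.9
```

```bash
python3 - <<'E'
from h import *
go([443.5,-24,28],0.0515)
c,s=np.cos(.0515),np.sin(.0515)
# first logger: at rest approach TCP (442.6,-24.5)-> adjusted lateral; home TCP (530.6,-19.3). Port 0 is +80 along dock y
for k in (80,160): print(k, np.array([530.6,-19.3])+k*np.array([-s,c]), np.array([530.6,-19.3])+k*np.array([-s,c])-88*np.array([c,s]))
E
```

```text
travel [ 0.008 -0.088 -0.023] twist [ 0.001 -0.003 -0.031] n_lin 1.5 n_rot 0.2
80 [526.482  60.594] [438.598  56.064]
160 [522.364 140.488] [434.48  135.958]
```

```bash
python3 - <<'E'
from h import *
go([438.6,56.1,85],0.0515)
E
```

```text
travel [ 0.005 -0.168 -0.08 ] twist [ 0.001 -0.003 -0.031] n_lin 3.0 n_rot 0.2
```

Request:
drive_tool(
  commands=[
    {"fingers": 1, "travel": [0, 0, -0.03], "twist": [0.001, -0.003, 0]},
    {"fingers": 1, "travel": [0, 0, -0.06], "twist": [0.001, -0.003, 0]},
    {"fingers": 1, "travel": [0, -0.01, -0.08], "twist": [0.001, -0.003, 0]},
    {"fingers": 1, "travel": [0, -0.05, -0.08], "twist": [0.001, -0.003, -0.015]},
    {"fingers": 1, "travel": [0.003, -0.09, -0.08], "twist": [0.001, -0.003, -0.031]},
    {"fingers": 1, "travel": [0.005, -0.13, -0.08], "twist": [0.001, -0.003, -0.031]},
    {"fingers": 1, "travel": [0.005, -0.16, -0.08], "twist": [0.001, -0.003, -0.031]},
    {"fingers": 1, "travel": [0.005, -0.168, -0.08], "twist": [0.001, -0.003, -0.031]},
    {"fingers": 1, "travel": [0.005, -0.168, -0.05], "twist": [0.001, -0.003, -0.031]},
    {"fingers": 1, "travel": [0.005, -0.168, -0.03], "twist": [0.001, -0.003, -0.031]},
    {"fingers": 1, "travel": [0.005, -0.168, -0.0225], "twist": [0.001, -0.003, -0.031]},
    {"fingers": 1, "travel": [0.005, -0.168, -0.0225], "twist": [0.001, -0.003, -0.031]},
  ],
)

```text
time: 35.65
tcp_pos: [438.5, 55.8, 27.5]
ee_rot: [1.0, 0.025, -0.0, 0.0]
ft_force: [0.0, 0.3, -1.7]
grip_width: 35.4
```

```bash
python3 look.py w20; python3 - <<'E'
import pickle
from h import *
st,im=pickle.load(open('pics/w20.pkl','rb'))
crop(im,220,0,420,300,2.6,'pics/w20c.png')
E
```

```text
[438.482  55.79   27.478] [ 1.     0.025 -0.     0.   ] 35.65
```

View pics/w20c.png

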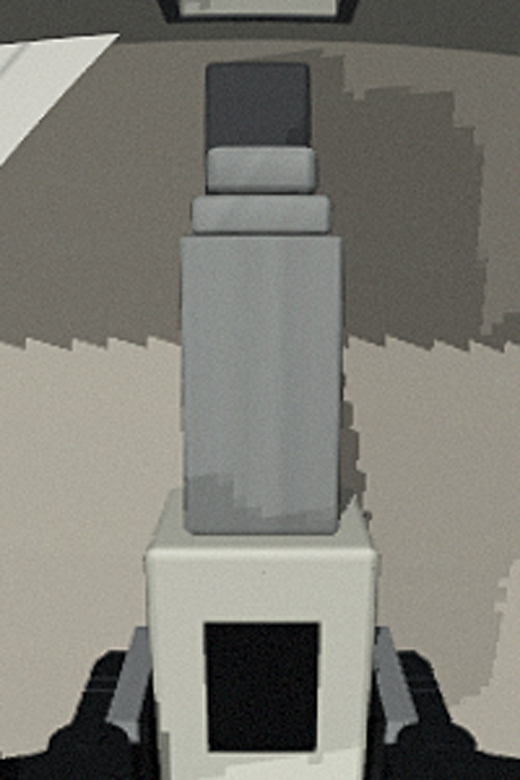

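Request:
drive_tool(
  commands=[
    {"fingers": 1, "travel": [0, -0.0004, 0.005], "twist": [0, 0, 0]},
    {"fingers": 1, "travel": [0.01, -0.0004, 0.006], "twist": [0, 0, 0]},
    {"fingers": 1, "travel": [0.02, -0.0004, 0.006], "twist": [0, 0, 0]},
    {"fingers": 1, "travel": [0.028, -0.0004, 0.006], "twist": [0, 0, 0]},
    {"fingers": 1, "travel": [0.034, -0.0004, 0.006], "twist": [0, 0, 0]},
    {"fingers": 1, "travel": [0.04, -0.0004, 0.006], "twist": [0, 0, 0]},
    {"fingers": 1, "travel": [0.044, -0.0004, 0.006], "twist": [0, 0, 0]},
    {"fingers": 1, "travel": [0.044, -0.0004, 0.006], "twist": [0, 0, 0]},
  ],
)

```text
time: 36.7
tcp_pos: [483.4, 58.5, 22.2]
ee_rot: [1.0, 0.025, 0.0, 0.0]
ft_force: [-0.2, -0.8, -2.2]
grip_width: 35.1
```

Request:
drive_tool(
  commands=[
    {"fingers": 1, "travel": [0.008, 0, 0.0005], "twist": [0, 0, 0]},
    {"fingers": 1, "travel": [0.016, 0, 0.0005], "twist": [0, 0, 0]},
    {"fingers": 1, "travel": [0.024, 0, 0.0005], "twist": [0, 0, 0]},
    {"fingers": 1, "travel": [0.032, 0, 0.0005], "twist": [0, 0, 0]},
    {"fingers": 1, "travel": [0.037, 0, 0.0005], "twist": [0, 0, 0]},
    {"fingers": 1, "travel": [0.039, 0, 0.0005], "twist": [0, 0, 0]},
    {"fingers": 1, "travel": [0.041, 0, 0.0005], "twist": [0, 0, 0]},
  ],
)

```text
time: 37.58
tcp_pos: [524.2, 60.6, 21.5]
ee_rot: [1.0, 0.025, 0.0, 0.0]
ft_force: [-0.4, -0.8, -1.4]
grip_width: 35.3
```

Request:
drive_tool(
  commands=[
    {"fingers": 1, "travel": [0.001, 0, 0], "twist": [0, 0, 0]},
    {"fingers": 1, "travel": [0.0025, 0, 0], "twist": [0, 0, 0]},
    {"fingers": 1, "travel": [0.004, 0, 0], "twist": [0, 0, 0]},
    {"fingers": 1, "travel": [0.005, 0, 0], "twist": [0, 0, 0]},
  ],
)

```text
time: 38.08
tcp_pos: [527.8, 60.8, 21.3]
ee_rot: [1.0, 0.025, -0.001, 0.0]
ft_force: [-5.9, 0.0, 1.7]
grip_width: 35.2
```

Request:
drive_tool(
  commands=[
    {"fingers": 1, "travel": [0.001, 0, 0], "twist": [0, 0, 0]},
    {"fingers": 1, "travel": [0.0025, 0, 0], "twist": [0, 0, 0]},
    {"fingers": 1, "travel": [0.0025, 0, 0], "twist": [0, 0, 0]},
  ],
)

```text
time: 38.45
tcp_pos: [527.6, 60.7, 20.6]
ee_rot: [1.0, 0.025, -0.004, 0.0]
ft_force: [-8.7, -1.1, 3.0]
grip_width: 35.2
```

```bash
python3 look.py w21; python3 - <<'E'
import pickle
from h import *
st,im=pickle.load(open('pics/w21.pkl','rb'));print(st['ft_force'],st['moment'])
crop(im,220,80,420,320,3,'pics/w21c.png')
E
```

```text
[527.646  60.74   20.556] [ 1.     0.025 -0.004  0.   ] 38.45
[-8.699 -1.104  2.996] [-0.169  1.057 -0.117]
```

View pics/w21c.png

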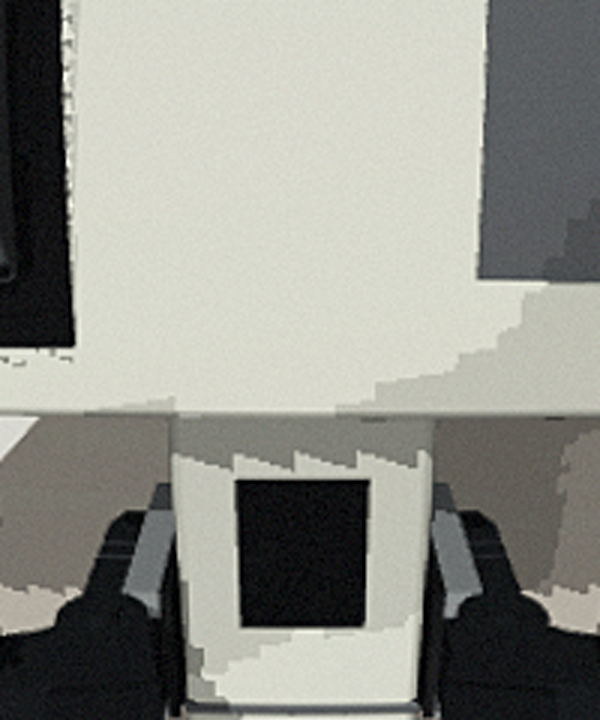

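Request:
drive_tool(
  commands=[
    {"fingers": 1, "travel": [0.001, 0, 0.001], "twist": [0, 0, 0]},
    {"fingers": 0.6, "travel": [0.001, 0, 0.001], "twist": [0, 0, 0]},
    {"fingers": 0.45, "travel": [0, 0, 0.001], "twist": [0, 0, 0]},
    {"fingers": 0.4, "travel": [0, 0, 0], "twist": [0, 0, 0]},
    {"fingers": 0.4, "travel": [0, 0, -0.02], "twist": [0, 0, 0]},
    {"fingers": 0.4, "travel": [-0.01, 0, -0.06], "twist": [0, 0, 0]},
    {"fingers": 0.5, "travel": [-0.03, 0, -0.11], "twist": [0, 0, 0]},
    {"fingers": 0.7, "travel": [-0.03, 0, -0.13], "twist": [0, 0, 0]},
    {"fingers": 1, "travel": [-0.03, 0, -0.13], "twist": [0, 0, 0]},
  ],
)

```text
time: 39.62
tcp_pos: [501.2, 59.5, 153.5]
ee_rot: [1.0, 0.025, -0.001, 0.0]
ft_force: [0.7, -0.4, -0.4]
grip_width: 8.8
```

```bash
python3 look.py w22; python3 - <<'E'
from h import *
im=viewer.read_camera('side');crop(im,240,130,440,290,4,'pics/s22.png')
im=viewer.read_camera('top');crop(im,150,120,500,280,2.28,'pics/t22.png')
E
```

```text
[501.171  59.547 153.549] [ 1.     0.025 -0.001  0.   ] 39.625
```

View pics/w22.png

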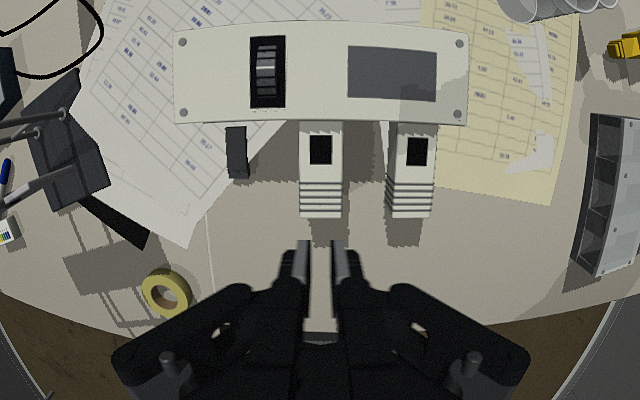

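View pics/s22.png

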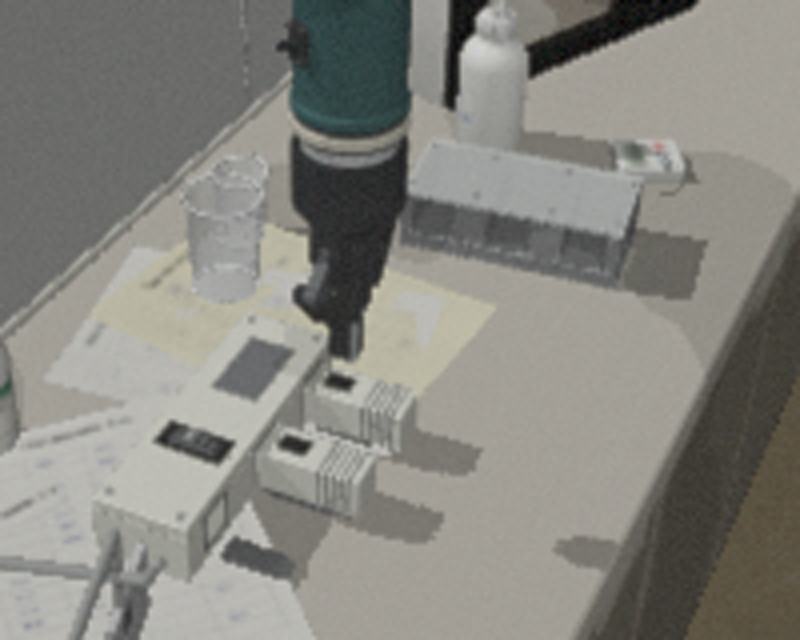

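View pics/t22.png

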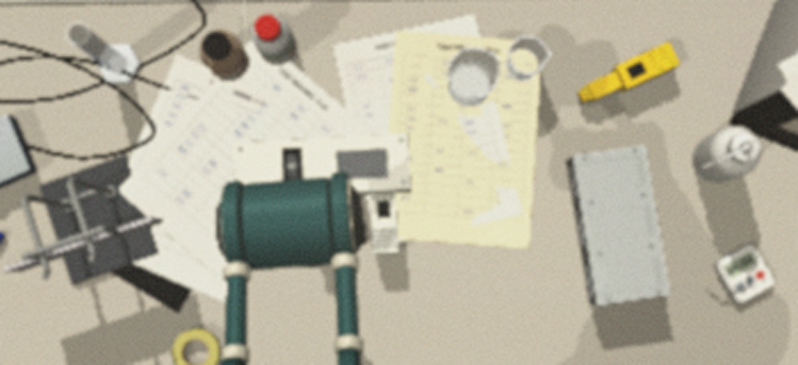

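```bash
python3 - <<'E'
from h import *
import pickle
st,im=pickle.load(open('pics/w22.pkl','rb'));T=wT(st)
for p,z in [((250,37),60.5),((285,36),60.5),((286,106),60.5),((252,107),60.5),((265,67),70)]: print(watz(p,z,T))
crop(im,230,20,310,130,5,'pics/w22c.png')
go([594,103.6,86],0.0515)
E
```

```text
[628.701 118.671  60.5  ]
[629.24   91.977  60.5  ]
[575.293  88.842  60.5  ]
[574.07  114.984  60.5  ]
[603.992 104.227  70.   ]
travel [ 0.099 -0.039  0.063] twist [ 0.001  0.01  -0.001] n_lin 2.0 n_rot 0.1
```

View pics/w22c.png

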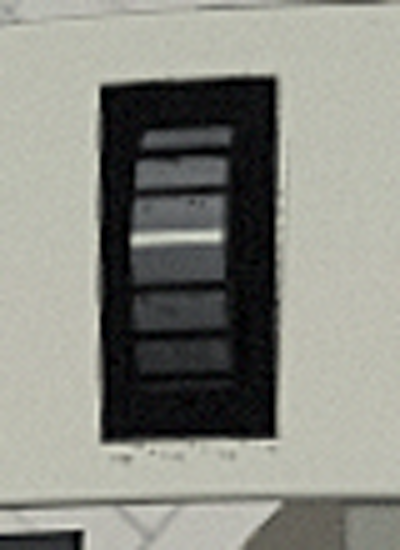

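Request:
drive_tool(
  commands=[
    {"fingers": 1, "travel": [0.03, -0.01, 0], "twist": [0, 0.005, 0]},
    {"fingers": 1, "travel": [0.07, -0.03, 0.01], "twist": [0, 0.01, 0]},
    {"fingers": 1, "travel": [0.098, -0.039, 0.04], "twist": [0, 0.01, 0]},
    {"fingers": 1, "travel": [0.098, -0.039, 0.06], "twist": [0, 0.01, 0]},
    {"fingers": 1, "travel": [0.098, -0.039, 0.063], "twist": [0, 0.01, 0]},
    {"fingers": 1, "travel": [0.098, -0.039, 0.063], "twist": [0, 0.01, 0]},
  ],
  grip_force=30,
)

```text
time: 40.52
tcp_pos: [592.2, 102.7, 85.0]
ee_rot: [1.0, 0.025, -0.001, 0.001]
ft_force: [0.5, 0.9, 1.4]
grip_width: -0.1
```

```bash
python3 look.py w23; python3 - <<'E'
from h import *
im=viewer.read_camera('side');crop(im,240,170,360,290,5,'pics/s23.png')
E
```

```text
[592.21  102.662  84.953] [ 1.     0.025 -0.001  0.001] 40.525
```

View pics/w23.png

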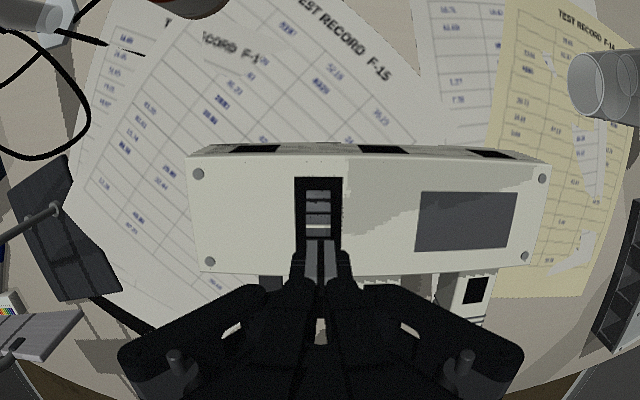

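View pics/s23.png

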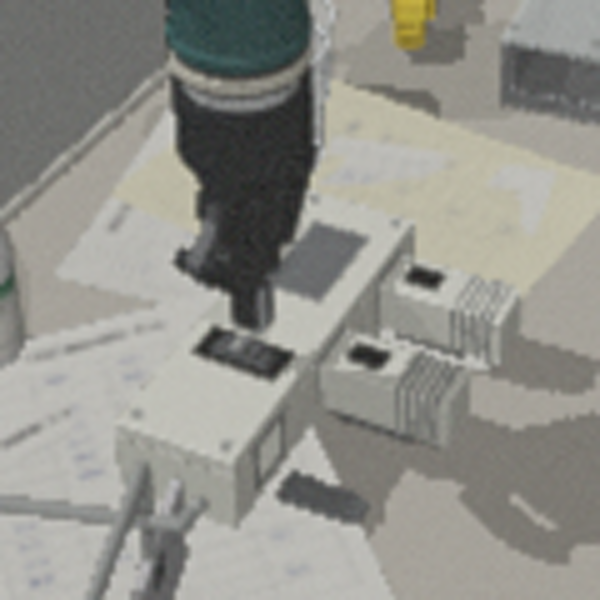

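Request:
drive_tool(
  commands=[
    {"fingers": 1, "travel": [0.001, 0, 0.006], "twist": [0, 0, 0]},
    {"fingers": 1, "travel": [0.001, 0, 0.011], "twist": [0, 0, 0]},
    {"fingers": 1, "travel": [0.001, 0, 0.014], "twist": [0, 0, 0]},
    {"fingers": 1, "travel": [0.001, 0, 0.0155], "twist": [0, 0, 0]},
    {"fingers": 1, "travel": [0.001, 0, 0.0155], "twist": [0, 0, 0]},
  ],
)

```text
time: 41.25
tcp_pos: [594.5, 102.9, 70.9]
ee_rot: [1.0, 0.025, 0.001, 0.0]
ft_force: [-0.3, 0.3, 0.2]
grip_width: 0.1
```

Request:
drive_tool(
  commands=[
    {"fingers": 1, "travel": [0, 0, 0.001], "twist": [0, 0, 0]},
    {"fingers": 1, "travel": [0, 0, 0.002], "twist": [0, 0, 0]},
    {"fingers": 1, "travel": [0, 0, 0.002], "twist": [0, 0, 0]},
  ],
)

```text
time: 41.62
tcp_pos: [595.3, 103.0, 69.9]
ee_rot: [1.0, 0.025, 0.001, 0.0]
ft_force: [-1.2, 0.2, 4.4]
grip_width: 0.2
```

Request:
drive_tool(
  commands=[
    {"fingers": 1, "travel": [0, 0, 0.0015], "twist": [0, 0, 0]},
    {"fingers": 1, "travel": [0.004, 0, 0.0018], "twist": [0, 0, 0]},
    {"fingers": 1, "travel": [0.008, 0, 0.0018], "twist": [0, 0, 0]},
    {"fingers": 1, "travel": [0.012, 0, 0.0018], "twist": [0, 0, 0]},
    {"fingers": 1, "travel": [0.016, 0, 0.0018], "twist": [0, 0, 0]},
  ],
)

```text
time: 42.25
tcp_pos: [612.3, 103.8, 69.6]
ee_rot: [1.0, 0.025, 0.002, 0.0]
ft_force: [-0.8, -0.3, 5.6]
grip_width: 0.0
```

```bash
python3 look.py w24
```

```text
[612.347 103.796  69.572] [1.    0.025 0.002 0.   ] 42.25
```

View pics/w24.png

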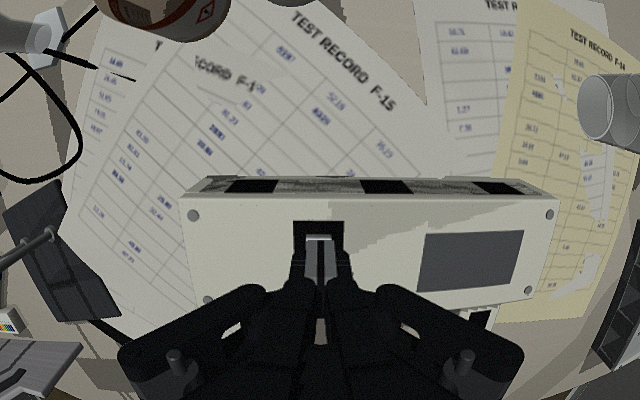

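Request:
drive_tool(
  commands=[
    {"fingers": 1, "travel": [0, 0, -0.008], "twist": [0, 0, 0]},
    {"fingers": 1, "travel": [-0.01, 0, -0.012], "twist": [0, 0, 0]},
    {"fingers": 1, "travel": [-0.018, 0, -0.012], "twist": [0, 0, 0]},
    {"fingers": 1, "travel": [-0.018, 0, -0.012], "twist": [0, 0, 0]},
  ],
)

```text
time: 42.8
tcp_pos: [593.2, 102.8, 80.9]
ee_rot: [1.0, 0.025, 0.002, 0.0]
ft_force: [-0.3, 0.4, 0.0]
grip_width: 0.1
```

```bash
python3 look.py w25; python3 - <<'E'
import pickle
from h import *
st,im=pickle.load(open('pics/w25.pkl','rb'))
crop(im,280,160,360,300,5,'pics/w25c.png')
go([594.5,103,68],.0515)
E
```

```text
[593.244 102.837  80.865] [1.    0.025 0.002 0.   ] 42.8
travel [ 0.001 -0.     0.013] twist [ 0.001 -0.005 -0.001] n_lin 0.2 n_rot 0.0
```

View pics/w25c.png

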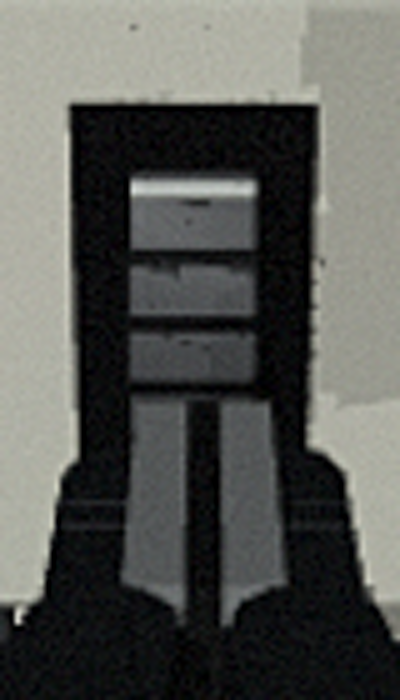

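Request:
drive_tool(
  commands=[
    {"fingers": 1, "travel": [0.001, 0, 0.008], "twist": [0, -0.003, 0]},
    {"fingers": 1, "travel": [0.001, 0, 0.012], "twist": [0, -0.003, 0]},
    {"fingers": 1, "travel": [0.001, 0, 0.013], "twist": [0, -0.003, 0]},
    {"fingers": 1, "travel": [0.001, 0, 0.0135], "twist": [0, -0.003, 0]},
    {"fingers": 1, "travel": [0.005, 0, 0.0135], "twist": [0, -0.003, 0]},
    {"fingers": 1, "travel": [0.009, 0, 0.0135], "twist": [0, -0.003, 0]},
    {"fingers": 1, "travel": [0.013, 0, 0.0135], "twist": [0, -0.003, 0]},
    {"fingers": 1, "travel": [0.017, 0, 0.0135], "twist": [0, -0.003, 0]},
    {"fingers": 1, "travel": [0.017, 0, 0.0135], "twist": [0, -0.003, 0]},
  ],
)

```text
time: 43.98
tcp_pos: [613.4, 103.8, 69.2]
ee_rot: [1.0, 0.025, 0.003, 0.0]
ft_force: [0.5, 0.4, 7.2]
grip_width: -0.2
```

Request:
drive_tool(
  commands=[
    {"fingers": 1, "travel": [0, 0, -0.008], "twist": [0, 0, 0]},
    {"fingers": 1, "travel": [-0.01, 0, -0.012], "twist": [0, 0, 0]},
    {"fingers": 1, "travel": [-0.02, 0, -0.012], "twist": [0, 0, 0]},
    {"fingers": 1, "travel": [-0.02, 0, -0.012], "twist": [0, 0, 0]},
  ],
)

```text
time: 44.48
tcp_pos: [591.4, 102.7, 80.4]
ee_rot: [1.0, 0.025, 0.002, 0.0]
ft_force: [0.5, -0.0, -0.2]
grip_width: 0.3
```

```bash
python3 look.py w26; python3 - <<'E'
import pickle
from h import *
st,im=pickle.load(open('pics/w26.pkl','rb'))
crop(im,280,160,360,300,5,'pics/w26c.png')
go([594.5,103,68],.0515)
E
```

```text
[591.422 102.685  80.387] [1.    0.025 0.002 0.   ] 44.475
travel [ 0.002 -0.     0.013] twist [ 0.001 -0.005 -0.001] n_lin 0.2 n_rot 0.0
```

View pics/w26c.png

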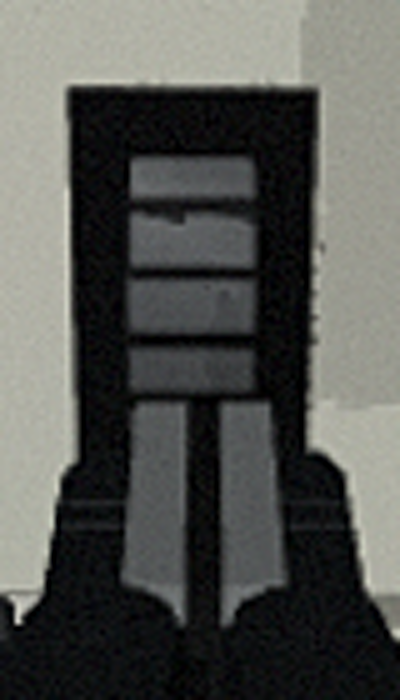

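Request:
drive_tool(
  commands=[
    {"fingers": 1, "travel": [0.002, 0, 0.008], "twist": [0, -0.003, 0]},
    {"fingers": 1, "travel": [0.002, 0, 0.012], "twist": [0, -0.003, 0]},
    {"fingers": 1, "travel": [0.002, 0, 0.013], "twist": [0, -0.003, 0]},
    {"fingers": 1, "travel": [0.002, 0, 0.0135], "twist": [0, -0.003, 0]},
    {"fingers": 1, "travel": [0.006, 0, 0.0135], "twist": [0, -0.003, 0]},
    {"fingers": 1, "travel": [0.01, 0, 0.0135], "twist": [0, -0.003, 0]},
    {"fingers": 1, "travel": [0.014, 0, 0.0135], "twist": [0, -0.003, 0]},
    {"fingers": 1, "travel": [0.018, 0, 0.0135], "twist": [0, -0.003, 0]},
  ],
)

```text
time: 45.52
tcp_pos: [601.3, 103.2, 69.3]
ee_rot: [1.0, 0.025, -0.01, 0.001]
ft_force: [-37.4, -3.2, 43.1]
grip_width: -0.2
```

Request:
drive_tool(
  commands=[
    {"fingers": 1, "travel": [-0.002, 0, -0.004], "twist": [0, 0.01, 0]},
    {"fingers": 1, "travel": [-0.004, 0, -0.012], "twist": [0, 0.01, 0]},
    {"fingers": 1, "travel": [-0.01, 0, -0.014], "twist": [0, 0.01, 0]},
    {"fingers": 1, "travel": [-0.01, 0, -0.014], "twist": [0, 0.01, 0]},
  ],
)

```text
time: 46.02
tcp_pos: [591.3, 102.6, 83.2]
ee_rot: [1.0, 0.025, -0.005, 0.001]
ft_force: [-0.1, -0.5, -0.9]
grip_width: 0.3
```

```bash
python3 look.py w27; python3 - <<'E'
import pickle
from h import *
st,im=pickle.load(open('pics/w27.pkl','rb'));print(st['ft_force'])
crop(im,280,160,360,300,5,'pics/w27c.png')
go([592,103,68],.0515)
E
```

```text
[591.303 102.63   83.249] [ 1.     0.025 -0.005  0.001] 46.025
[-0.071 -0.458 -0.868]
travel [ 0.001 -0.     0.015] twist [ 0.001  0.01  -0.001] n_lin 0.2 n_rot 0.1
```

View pics/w27c.png

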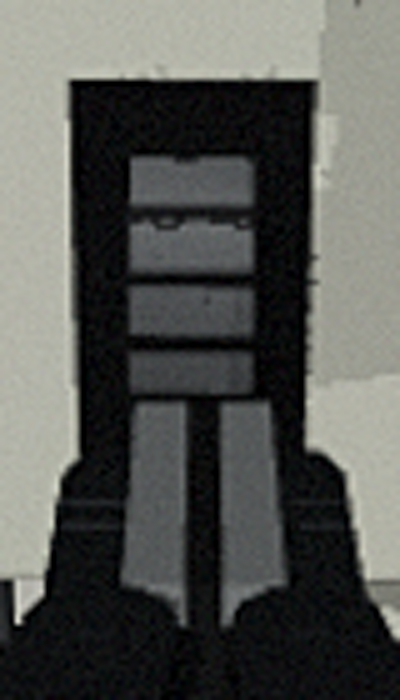

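Request:
drive_tool(
  commands=[
    {"fingers": 1, "travel": [0.001, 0, 0.008], "twist": [0, 0.008, 0]},
    {"fingers": 1, "travel": [0.001, 0, 0.012], "twist": [0, 0.008, 0]},
    {"fingers": 1, "travel": [0.001, 0, 0.0145], "twist": [0, 0.008, 0]},
    {"fingers": 1, "travel": [0.001, 0, 0.0148], "twist": [0, 0.008, 0]},
    {"fingers": 1, "travel": [0.001, 0, 0.0148], "twist": [0, 0.008, 0]},
  ],
)

```text
time: 46.7
tcp_pos: [592.1, 102.6, 69.7]
ee_rot: [1.0, 0.025, -0.001, 0.001]
ft_force: [-5.4, -1.2, 11.7]
grip_width: 0.1
```

Request:
drive_tool(
  commands=[
    {"fingers": 1, "travel": [0.0015, 0, 0], "twist": [0, 0, 0]},
    {"fingers": 1, "travel": [0.003, 0, 0], "twist": [0, 0, 0]},
  ],
)

```text
time: 46.95
tcp_pos: [594.0, 102.7, 69.9]
ee_rot: [1.0, 0.025, -0.003, 0.001]
ft_force: [-7.5, -0.5, 9.0]
grip_width: 0.0
```

Request:
drive_tool(
  commands=[
    {"fingers": 1, "travel": [0.001, 0, -0.01], "twist": [0, 0, 0]},
    {"fingers": 1, "travel": [0, 0, -0.04], "twist": [0, 0, 0]},
    {"fingers": 1, "travel": [-0.03, 0, -0.09], "twist": [0, 0, 0]},
    {"fingers": 1, "travel": [-0.08, 0.02, -0.14], "twist": [0, 0, 0]},
    {"fingers": 1, "travel": [-0.12, 0.02, -0.18], "twist": [0, 0, 0]},
    {"fingers": 1, "travel": [-0.12, 0.02, -0.18], "twist": [0, 0, 0]},
    {"fingers": 1, "travel": [-0.12, 0.02, -0.18], "twist": [0, 0, 0]},
  ],
)

```text
time: 47.82
tcp_pos: [476.6, 77.1, 250.9]
ee_rot: [1.0, 0.025, -0.002, 0.001]
ft_force: [-0.5, 0.5, -1.6]
grip_width: -0.1
```

```bash
python3 look.py w28; python3 - <<'E'
import pickle
from h import *
st,im=pickle.load(open('pics/w28.pkl','rb'))
crop(im,150,0,510,240,2.2,'pics/w28c.png')
im=viewer.read_camera('side');crop(im,180,130,440,370,2.4,'pics/s28.png')
E
```

```text
[476.629  77.09  250.919] [ 1.     0.025 -0.002  0.001] 47.825
```

View pics/w28c.png

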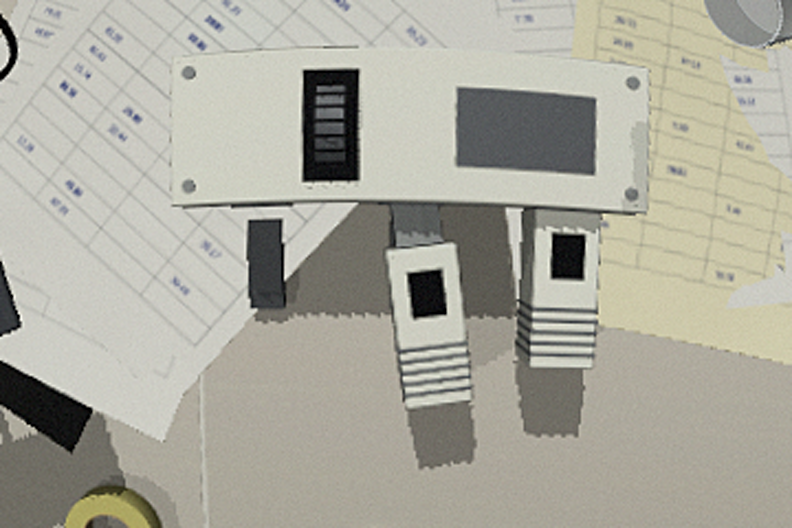

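View pics/s28.png

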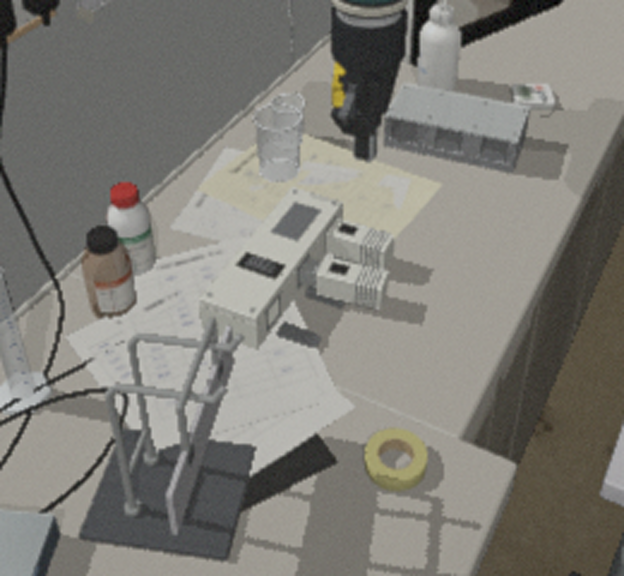

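```bash
python3 - <<'E'
import pickle
from h import *
ims=[]
for n in ['w23','w24','w25','w26','w27']:
    st,im=pickle.load(open(f'pics/{n}.pkl','rb')); ims.append(cv2.resize(im[230:390,330:560,::-1],None,fx=1.7,fy=1.7))
cv2.imwrite('pics/m.png',np.vstack([np.hstack(ims[:2]),np.hstack(ims[3:5])]))
E
```

```text
(no output)
```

View pics/m.png

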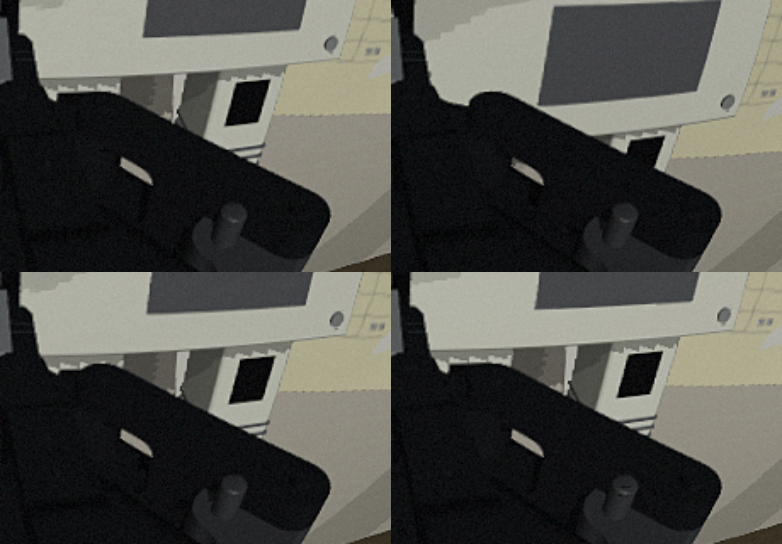

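View pics/w27.png

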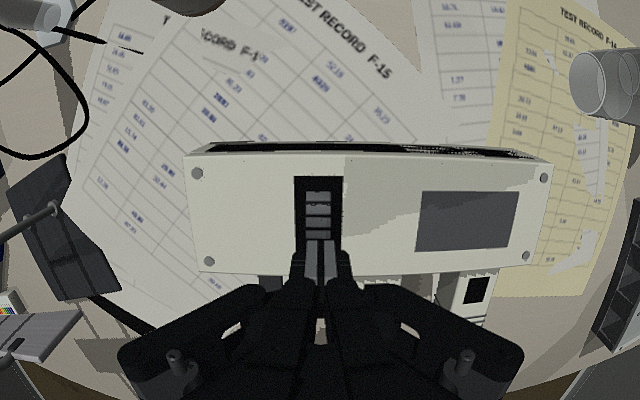

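```bash
python3 - <<'E'
from h import *
import pickle
st,im=pickle.load(open('pics/w28.pkl','rb'));T=wT(st)
P=lambda x,y,z:watz((150+x/2.2,y/2.2),z,T)
for z in (50,):
    a,b,c,d=[P(*p,z) for p in ((387,252),(456,244),(406,408),(470,402))]
    f=(a+b)/2;g=(c+d)/2;print(f,g,(f+g)/2,np.hypot(*(f-g)[:2]),np.hypot(*(a-b)[:2]),np.arctan2(*(f-g)[[1,0]]))
    a,b,c,d=[P(*p,z) for p in ((527,222),(600,220),(520,365),(592,366))]
    f=(a+b)/2;g=(c+d)/2;print('R',f,g,(f+g)/2,np.hypot(*(f-g)[:2]),np.arctan2(*(f-g)[[1,0]]))
crop(im,300,80,460,210,5,'pics/w28d.png')
E
```

```text
[542.74   56.475  50.   ] [461.636  42.596  50.   ] [502.188  49.536  50.   ] 82.28332797604378 34.77801466881234 0.16948723956547845
R [562.516 -15.426  50.   ] [486.638 -18.846  50.   ] [524.577 -17.136  50.   ] 75.9550535388545 0.04504843421710974
```

View pics/w28d.png

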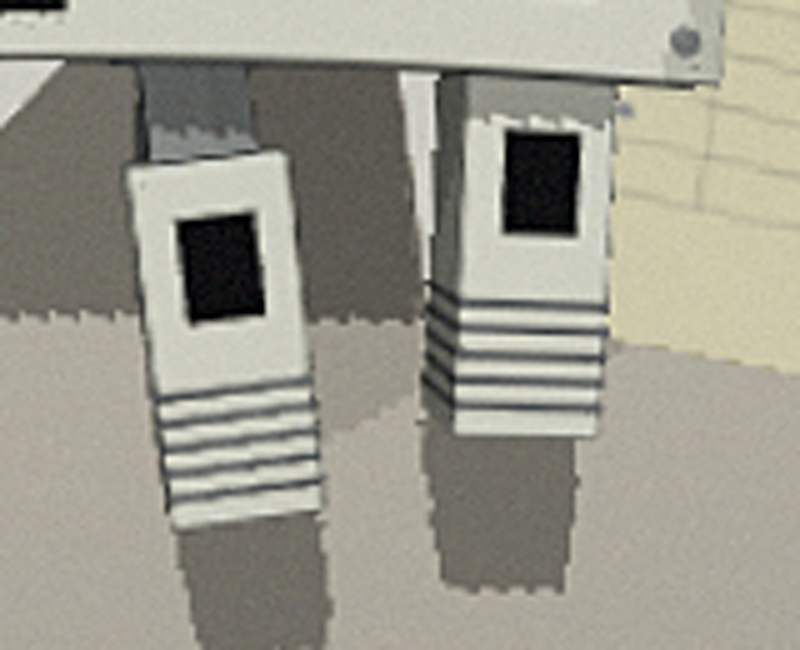

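```bash
python3 - <<'E'
from h import *
go([504,50,110],0.165)
E
```

```text
travel [0.028 0.028 0.139] twist [ 0.001  0.008 -0.115] n_lin 2.3 n_rot 0.6
```

Request:
drive_tool(
  commands=[
    {"fingers": 0.46, "travel": [0.015, 0.015, 0.05], "twist": [0, 0.004, -0.06]},
    {"fingers": 0.46, "travel": [0.028, 0.028, 0.1], "twist": [0, 0.008, -0.115]},
    {"fingers": 0.46, "travel": [0.028, 0.028, 0.13], "twist": [0, 0.008, -0.115]},
    {"fingers": 0.46, "travel": [0.028, 0.028, 0.139], "twist": [0, 0.008, -0.115]},
    {"fingers": 0.46, "travel": [0.028, 0.028, 0.139], "twist": [0, 0.008, -0.115]},
  ],
)

```text
time: 48.55
tcp_pos: [504.0, 50.3, 108.6]
ee_rot: [0.997, 0.083, -0.001, 0.001]
ft_force: [1.2, -0.3, 0.5]
grip_width: 46.2
```

```bash
python3 look.py w29; python3 - <<'E'
import pickle
from h import *
st,im=pickle.load(open('pics/w29.pkl','rb'))
crop(im,220,80,420,290,3.5,'pics/w29c.png')
E
```

```text
[504.039  50.272 108.623] [ 0.997  0.083 -0.001  0.001] 48.55
```

View pics/w29c.png

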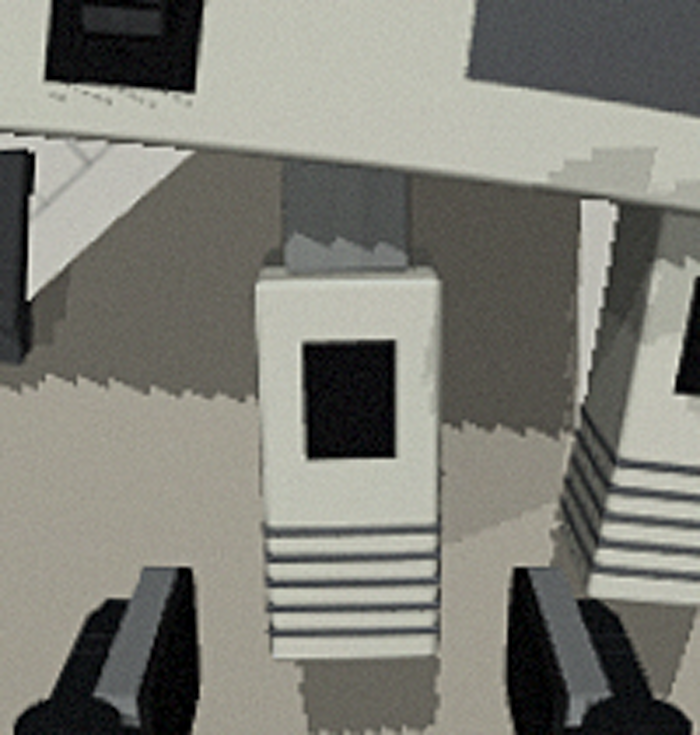

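Request:
drive_tool(
  commands=[
    {"fingers": 0.46, "travel": [0, 0, 0.035], "twist": [0, 0, -0.01]},
    {"fingers": 0.46, "travel": [0, 0, 0.065], "twist": [0, 0, -0.01]},
    {"fingers": 0.46, "travel": [0, 0, 0.082], "twist": [0, 0, -0.01]},
    {"fingers": 0.46, "travel": [0, 0, 0.087], "twist": [0, 0, -0.01]},
    {"fingers": 0.46, "travel": [0, 0, 0.088], "twist": [0, 0, -0.01]},
  ],
)

```text
time: 49.22
tcp_pos: [506.0, 50.4, 22.9]
ee_rot: [0.996, 0.088, 0.001, 0.001]
ft_force: [0.5, -1.0, 1.2]
grip_width: 46.3
```

Request:
drive_tool(
  commands=[
    {"fingers": 0.46, "travel": [0, 0, 0.003], "twist": [0, 0, 0]},
    {"fingers": 0.7, "travel": [0, 0, 0.003], "twist": [0, 0, 0]},
    {"fingers": 0.85, "travel": [0, 0, 0.003], "twist": [0, 0, 0]},
    {"fingers": 1, "travel": [0, 0, 0.003], "twist": [0, 0, 0]},
    {"fingers": 1, "travel": [0, 0, 0.003], "twist": [0, 0, 0]},
  ],
  grip_force=60,
)

```text
time: 49.85
tcp_pos: [507.0, 50.4, 20.8]
ee_rot: [0.996, 0.088, 0.002, 0.001]
ft_force: [-1.1, 0.8, 6.2]
grip_width: 35.4
```

```bash
python3 look.py w30; python3 - <<'E'
import pickle
from h import *
st,im=pickle.load(open('pics/w30.pkl','rb'));print(st['ft_force'])
crop(im,200,60,440,320,2.9,'pics/w30c.png')
im=viewer.read_camera('side');crop(im,240,170,360,290,5,'pics/s30.png')
E
```

```text
[506.988  50.399  20.808] [0.996 0.088 0.002 0.001] 49.85
[-1.091  0.786  6.176]
```

View pics/w30c.png

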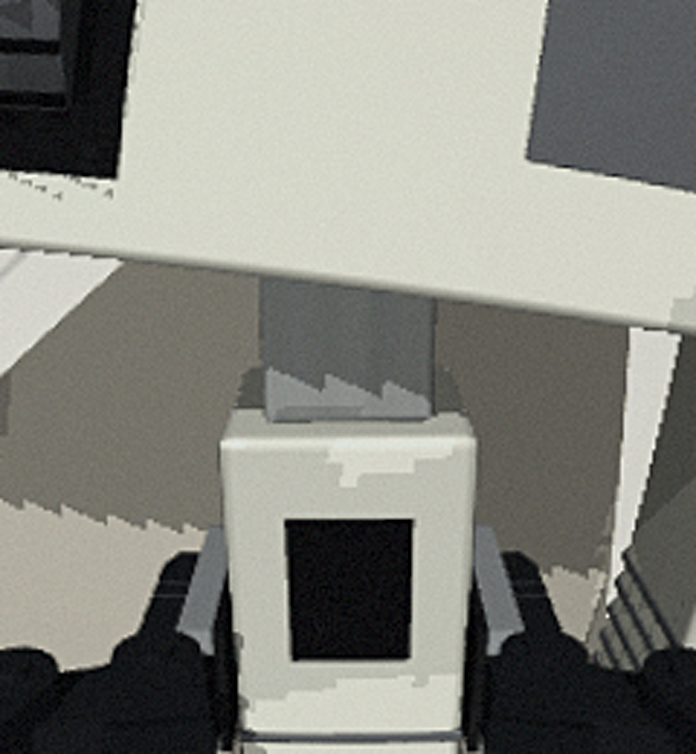

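View pics/s30.png

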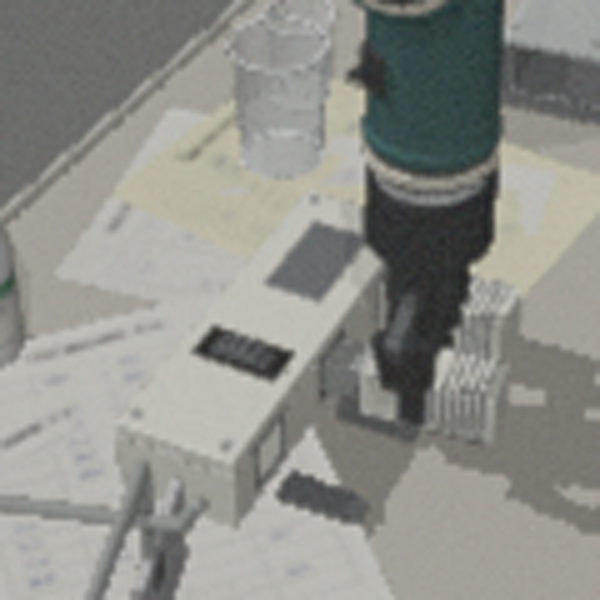

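Request:
drive_tool(
  commands=[
    {"fingers": 1, "travel": [0, 0, -0.001], "twist": [0, 0, 0]},
    {"fingers": 1, "travel": [-0.006, 0, -0.0015], "twist": [0, 0, 0]},
    {"fingers": 1, "travel": [-0.016, 0, -0.002], "twist": [0, 0, 0]},
    {"fingers": 1, "travel": [-0.028, 0, -0.002], "twist": [0, 0, 0]},
    {"fingers": 1, "travel": [-0.04, 0, -0.002], "twist": [0, 0, 0]},
    {"fingers": 1, "travel": [-0.052, 0, -0.002], "twist": [0, 0, 0]},
    {"fingers": 1, "travel": [-0.06, 0, -0.004], "twist": [0, 0, 0]},
    {"fingers": 1, "travel": [-0.06, 0, -0.006], "twist": [0, 0, 0]},
  ],
)

```text
time: 50.95
tcp_pos: [447.1, 39.8, 26.7]
ee_rot: [0.996, 0.088, 0.002, 0.001]
ft_force: [0.5, -0.8, -2.4]
grip_width: 35.2
```

```bash
python3 - <<'E'
from h import *
print(env.state()['ft_force'])
go([438.5,55.9,29],0.0515)
E
```

```text
[ 0.509 -0.803 -2.364]
travel [-0.006 -0.017 -0.002] twist [ 0.002 -0.003  0.124] n_lin 0.3 n_rot 0.7
```

Request:
drive_tool(
  commands=[
    {"fingers": 1, "travel": [-0.006, 0, -0.002], "twist": [0, 0, 0]},
    {"fingers": 1, "travel": [-0.006, -0.008, -0.002], "twist": [0.001, -0.001, 0.06]},
    {"fingers": 1, "travel": [-0.006, -0.017, -0.002], "twist": [0.002, -0.003, 0.124]},
    {"fingers": 1, "travel": [-0.006, -0.017, -0.002], "twist": [0.002, -0.003, 0.124]},
    {"fingers": 1, "travel": [-0.006, -0.017, -0.002], "twist": [0.002, -0.003, 0.124]},
  ],
)

```text
time: 51.58
tcp_pos: [438.4, 55.4, 28.8]
ee_rot: [1.0, 0.026, 0.0, -0.0]
ft_force: [0.6, 0.2, -1.2]
grip_width: 35.3
```

```bash
python3 look.py w31; python3 - <<'E'
import pickle
from h import *
st,im=pickle.load(open('pics/w31.pkl','rb'))
crop(im,220,0,420,300,2.6,'pics/w31c.png')
E
```

```text
[438.435  55.386  28.755] [ 1.     0.026  0.    -0.   ] 51.575
```

View pics/w31c.png

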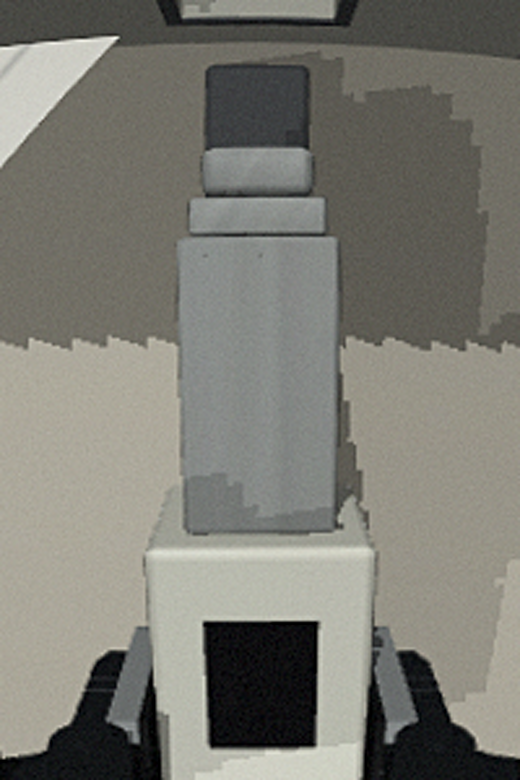

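Request:
drive_tool(
  commands=[
    {"fingers": 1, "travel": [0, -0.0003, 0.005], "twist": [0, 0, 0.008]},
    {"fingers": 1, "travel": [0.01, -0.0003, 0.006], "twist": [0, 0, 0.008]},
    {"fingers": 1, "travel": [0.02, -0.0003, 0.006], "twist": [0, 0, 0.008]},
    {"fingers": 1, "travel": [0.028, -0.0003, 0.006], "twist": [0, 0, 0.008]},
    {"fingers": 1, "travel": [0.034, -0.0003, 0.006], "twist": [0, 0, 0.008]},
    {"fingers": 1, "travel": [0.04, -0.0003, 0.006], "twist": [0, 0, 0.008]},
    {"fingers": 1, "travel": [0.044, -0.0003, 0.006], "twist": [0, 0, 0.008]},
    {"fingers": 1, "travel": [0.044, -0.0003, 0.006], "twist": [0, 0, 0.008]},
  ],
)

```text
time: 52.62
tcp_pos: [482.6, 57.9, 22.8]
ee_rot: [1.0, 0.022, 0.0, -0.0]
ft_force: [-1.3, -0.0, -1.4]
grip_width: 35.2
```

Request:
drive_tool(
  commands=[
    {"fingers": 1, "travel": [0.008, -0.0001, 0], "twist": [0, 0, 0]},
    {"fingers": 1, "travel": [0.016, -0.0002, 0], "twist": [0, 0, 0]},
    {"fingers": 1, "travel": [0.024, -0.0003, 0], "twist": [0, 0, 0]},
    {"fingers": 1, "travel": [0.032, -0.0003, 0], "twist": [0, 0, 0]},
    {"fingers": 1, "travel": [0.038, -0.0004, 0], "twist": [0, 0, 0]},
    {"fingers": 1, "travel": [0.041, -0.0004, 0], "twist": [0, 0, 0]},
    {"fingers": 1, "travel": [0.043, -0.0004, 0], "twist": [0, 0, 0]},
  ],
)

```text
time: 53.5
tcp_pos: [525.6, 60.3, 22.7]
ee_rot: [1.0, 0.022, 0.0, -0.0]
ft_force: [0.3, 0.3, -2.3]
grip_width: 34.8
```

Request:
drive_tool(
  commands=[
    {"fingers": 1, "travel": [0.001, 0, 0], "twist": [0, 0, 0]},
    {"fingers": 1, "travel": [0.0025, 0, 0], "twist": [0, 0, 0]},
    {"fingers": 1, "travel": [0.004, 0, 0], "twist": [0, 0, 0]},
    {"fingers": 1, "travel": [0.005, 0, 0], "twist": [0, 0, 0]},
  ],
)

```text
time: 54.0
tcp_pos: [527.8, 60.4, 22.1]
ee_rot: [1.0, 0.022, -0.003, -0.0]
ft_force: [-8.0, 0.2, 2.2]
grip_width: 35.1
```

Request:
drive_tool(
  commands=[
    {"fingers": 1, "travel": [0.001, 0, 0], "twist": [0, 0, 0]},
    {"fingers": 1, "travel": [0.003, 0, 0], "twist": [0, 0, 0]},
    {"fingers": 1, "travel": [0.003, 0, 0], "twist": [0, 0, 0]},
  ],
)

```text
time: 54.38
tcp_pos: [527.8, 60.5, 21.3]
ee_rot: [1.0, 0.022, -0.006, -0.0]
ft_force: [-9.1, -0.6, 3.6]
grip_width: 34.7
```

```bash
python3 look.py w32; python3 - <<'E'
import pickle
from h import *
st,im=pickle.load(open('pics/w32.pkl','rb'))
crop(im,220,80,420,320,3,'pics/w32c.png')
E
```

```text
[527.768  60.492  21.282] [ 1.     0.022 -0.006 -0.   ] 54.375
```

View pics/w32c.png

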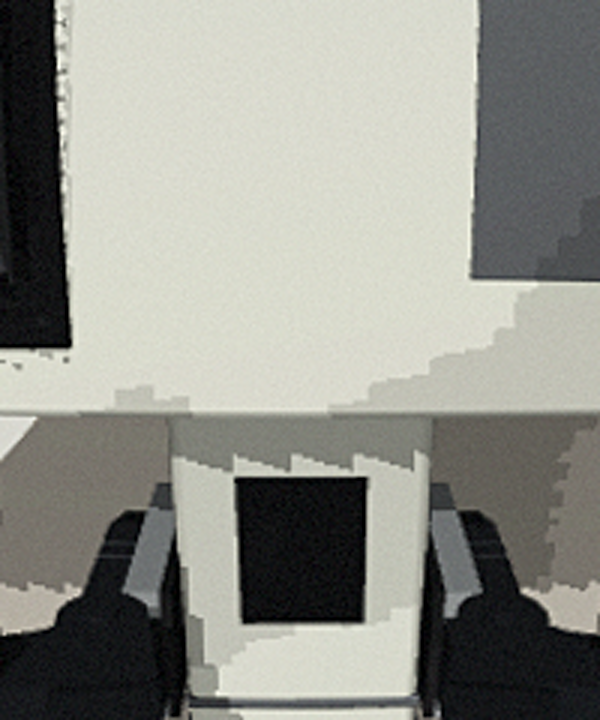

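Request:
drive_tool(
  commands=[
    {"fingers": 1, "travel": [0.001, 0, 0.001], "twist": [0, 0, 0]},
    {"fingers": 0.6, "travel": [0.001, 0, 0.001], "twist": [0, 0, 0]},
    {"fingers": 0.45, "travel": [0, 0, 0.001], "twist": [0, 0, 0]},
    {"fingers": 0.4, "travel": [0, 0, 0], "twist": [0, 0, 0]},
    {"fingers": 0.4, "travel": [0, 0, -0.02], "twist": [0, 0, 0]},
    {"fingers": 0.4, "travel": [0, 0, -0.07], "twist": [0, 0, 0]},
    {"fingers": 0.4, "travel": [-0.03, 0, -0.13], "twist": [0, 0, 0]},
    {"fingers": 0.4, "travel": [-0.06, 0, -0.19], "twist": [0, 0, 0]},
    {"fingers": 0.4, "travel": [-0.06, 0, -0.23], "twist": [0, 0, 0]},
    {"fingers": 0.4, "travel": [-0.06, 0, -0.23], "twist": [0, 0, 0]},
    {"fingers": 0.4, "travel": [-0.06, 0, -0.23], "twist": [0, 0, 0]},
  ],
)

```text
time: 55.8
tcp_pos: [470.8, 57.9, 252.0]
ee_rot: [1.0, 0.022, -0.005, -0.0]
ft_force: [-0.3, 0.4, -0.4]
grip_width: 51.6
```

```bash
python3 look.py w33; python3 - <<'E'
import pickle
from h import *
st,im=pickle.load(open('pics/w33.pkl','rb'))
crop(im,150,0,510,240,2.2,'pics/w33c.png')
im=viewer.read_camera('side');crop(im,180,130,440,370,2.4,'pics/s33.png')
im=viewer.read_camera('top');crop(im,150,120,500,280,2.28,'pics/t33.png')
E
```

```text
[470.751  57.87  252.032] [ 1.     0.022 -0.005 -0.   ] 55.8
```

View pics/w33c.png

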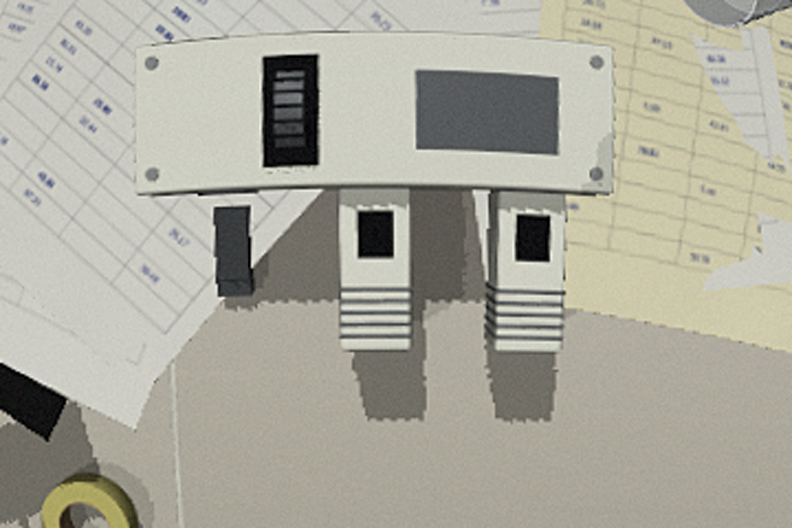

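View pics/s33.png

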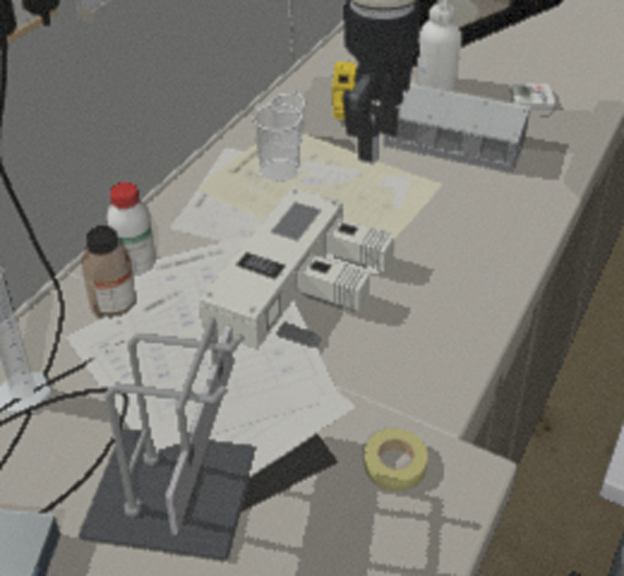

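View pics/t33.png

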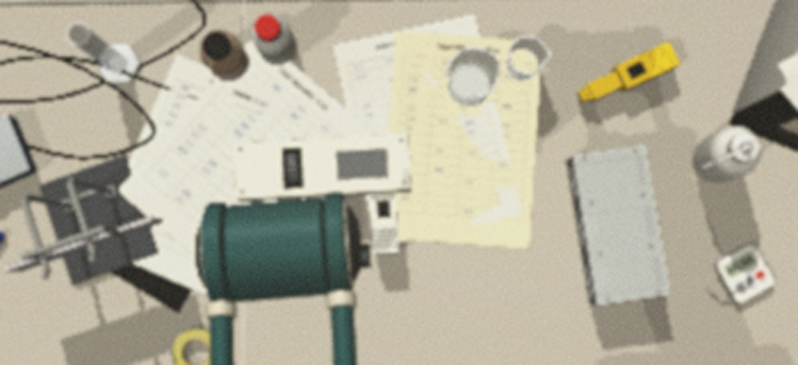

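```bash
python3 - <<'E'
from station import env
print(env.close_job())
E
```

```text
the job is handed in; nothing more can be done
None
```

The job is done and handed in at about 56 s of the 210 s. The cover hangs on the double hook by its handle. The two loggers in the rack (one sleeve was empty) are docked in the middle and right-hand (y = -80 mm) ports. The thumbwheel is rolled to its stop.

- **Knock:** after the wheel was at its stop, I found the middle logger knocked about 25 mm out and turned. My last picture before that still showed it home with the wheel finished. I took it by the body, pulled it clear and docked it again until it stopped at the face (about 9 N). I did not roll the wheel again afterwards.
- **Wheel:** the three strokes add up to about 44 mm of rim travel, which matches the 1.6 rad to the stop. A light extra push there met about 7.5 N instead of 1 N. When the last stroke hit the stop, the wrist read a brief 37 N sideways and 43 N upward through the fingertips. That is above 40 N, but at the fingertips rather than the gripper's body, and well under the 120 N wrist limit.
- **Last checks:** the final wrist, side and top pictures show both shoulders against the dock face, the cover still hanging, and the wheel's ribs unchanged. I never touched the beaker, wash bottle or yellow look-alike, and the gripper is clear of everything.

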